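# Hang the washed printing blocks back on their rack

## Task

Two hand-printing blocks have been washed and stand upright in the white draining tray. Hang each of them on its own free screw of the wooden rack, printing face outwards: put the hole of the block's steel strap over the screw head until the block's back lies against the board, then slide the block down so that the screw goes fully home in the narrow slot, and leave both blocks hanging straight. Do not let a block fall over, and do not displace the third block, which already hangs on the rack, or the other things on the bench.

Things in the scene. Friction and masses are not known exactly. Their poses are not given: they have to be found in the camera images.
- block_a: printing block of brownish wood, 60 mm wide (its y), 30 mm thick (x), 98 mm tall (z), about 0.22 kg; a six-petalled indigo-blue rosette with a brass centre raised 3 mm on its printing face (its -x side). Origin: centre of the wooden underside. A steel strap (36 mm wide, 4 mm thick) is let into its flat back, spans x = +11 to +15 mm like the back's skin, and stands 46 mm above the wood; it has a keyhole right through.
- block_a_hole (a point): keyhole of block_a: centre of its round hole (18 mm across), 15 mm above the top of the wood, on the plane of the block's back (its x = +15 mm); same axes as the block. A slot 9 mm wide runs from the hole straight up and ends 36 mm above the wood.
- block_a_seat (a point): block_a: the point 3 mm under the closed top end of the keyhole's slot (33 mm above the wood, 18 mm above the hole's centre), on the plane of the block's back; it meets the screw's origin when the block hangs fully home
- block_b: printing block of pale wood, 66 mm wide (its y), 30 mm thick (x), 86 mm tall (z), about 0.22 kg; a border of blue bars, three blue discs and brass dots raised 3 mm on its printing face (its -x side). Origin: centre of the wooden underside. A steel strap (36 mm wide, 4 mm thick) is let into its flat back, spans x = +11 to +15 mm like the back's skin, and stands 46 mm above the wood; it has a keyhole right through.
- block_b_hole (a point): keyhole of block_b: centre of its round hole (18 mm across), 15 mm above the top of the wood, on the plane of the block's back (its x = +15 mm); same axes as the block. A slot 9 mm wide runs from the hole straight up and ends 36 mm above the wood.
- block_b_seat (a point): block_b: the point 3 mm under the closed top end of the keyhole's slot (33 mm above the wood, 18 mm above the hole's centre), on the plane of the block's back; it meets the screw's origin when the block hangs fully home
- rack: fixed wooden rack: pale upright board 300 mm long (its y), 18 mm thick, from 50 to 178 mm above the table, on two end posts (behind it) with low feet 16 mm high. Origin: at table level under the middle of the board's front face, which looks to its -x; z up. Alike screws stand out of it at y = -96, 0, +96 mm, in any order. A block hangs with its axes along the rack's.
- screw_1: free screw in the rack's board: brass domed head 12 mm across, 4.8 mm thick, on a 6 mm shank; 6.5 mm free between the board's face and the underside of the head; the head's top stands 11.3 mm off the board. Origin: on the screw's axis at the board's face, 160 mm above the table. Axes as the rack's: the head points to its -x, z is up.
- screw_2: free screw in the rack's board: brass domed head 12 mm across, 4.8 mm thick, on a 6 mm shank; 6.5 mm free between the board's face and the underside of the head; the head's top stands 11.3 mm off the board. Origin: on the screw's axis at the board's face, 160 mm above the table. Axes as the rack's: the head points to its -x, z is up.
- screw_3: occupied (a block hangs on it already): screw in the rack's board: brass domed head 12 mm across, 4.8 mm thick, on a 6 mm shank; 6.5 mm free between the board's face and the underside of the head; the head's top stands 11.3 mm off the board. Origin: on the screw's axis at the board's face, 160 mm above the table. Axes as the rack's: the head points to its -x, z is up.
- hung: third printing block, brownish wood with a leaf pattern of slanting blue bars, 60 mm wide (y), 30 mm thick (x), 100 mm tall (z), with the same strap and keyhole; it hangs loose on screw_3 already and stays there. Origin: centre of the wooden underside; printing face to its -x.
- hung_seat (a point): the same seat point of the third block's keyhole, 33 mm above its wood on the plane of its back; it is on screw_3
- tray: white plastic draining tray, 170 mm (its x) by 330 mm (its y), floor 4 mm thick, rim 22 mm high. Origin: centre of its underside. The two washed blocks stand on its floor, one in each half along y.
- scrubber: wooden scrubbing brush with yellow bristles lying in the tray, 24 x 75 x 34 mm, loose; origin under its centre
- beaker: small open steel beaker standing in the tray between the two blocks, 48 mm across, 85 mm tall, loose; origin under its centre
- bottle: brown glass bottle, 68 mm across, 190 mm tall, loose; origin under its centre
- jar: glass jar with a blue lid, 68 mm across, 85 mm tall, loose; origin under its centre
- bowl: blue ceramic bowl, 90 mm across, 45 mm tall, loose; origin under its centre
- brush: paint brush lying on the sample book, 190 mm long along its x, loose; origin under its middle
- roller: small rubber hand roller lying on the bench, about 205 mm long along its x and under 30 mm high, loose; origin near its middle
- samplebook: thick indigo-blue sample book lying shut on the bench behind the rack, 190 x 240 x 34 mm, loose; origin under its centre
Mind the look-alikes: they are no part of the job. Leave any red look-alike of the block_a alone.

How it is judged:
By the outcome, as a careful person would: the job done as asked, in the order asked, and still so for the second after the job is handed in, with the robot touching nothing.
It also fails if it takes over 72 s, if anything falls off the work surface, if the arm or the gripper's body presses on something with over 40 N, if the wrist force passes 120 N, or if a joint passes its speed limit or range.

## Robot

A 6-joint arm with a two-finger parallel gripper is mounted at the origin on the work surface. World frame = base frame: x ahead of the robot, y to its left, z up, the work surface at z = 0. Lengths are in m, angles in rad, forces in N, time in s.
With the tool pointing down it reaches from about 0.375 to 0.975 m from the base axis. Payload 3.8 kg.
Tool frame: the origin (TCP) lies midway between the tips of the shut fingers; the grasp point (between the pads) lies 19 mm behind it (env.tcp_to_grasp is the distance from the TCP to the grasp point, in m); z points along the fingers, y is the direction in which the jaws open and shut (so a half turn about z gives the same grasp; the last joint's range is limited). The gripper opens to 88 mm and grips with 3 to 60 N. Pads are 18 mm wide; open, the fingers measure 123 mm over their backs; the gripper's body (75 mm by 187 mm) begins 45 mm behind the grasp point.
Start: joints at [1.186, 0.264, 1.604, -0, 1.274, -0.037], TCP at [0.23, 0.635, 0.239] pointing down, gripper open.
Joint ranges: [-2.63, 2.63], [-0.94, 2.18], [0.31, 2.57], [-1.31, 4.45], [0, 2.66], [-2.55, 2.55]. Speed limits (rad/s): [2.57, 2.57, 3.14, 3.14, 3.14, 3.14].

## Interface

Orientations are given as a rotation vector (axis times angle).
In Python, from station import env, eyes, spotter gives the robot as it stands.
- The arm moves only by the tool servo_tool, never from a script. Its argument "plan" is a list of rows, each an object of numbers: "claw": the finger opening in m, from 0 to 0.0881; "tx", "ty", "tz": the shift along the tool's x, y, z in m; "wx", "wy", "wz": the turn, a rotation vector about the tool's x, y, z in degrees. A call has 1 to 10 rows; each row is the pose to reach, as a shift and turn from the pose commanded when the call began, along the tool's axes at that moment; what a row does not reach only later rows make up. A row lasts 1/10 s, in which the tool goes at most 50 mm and 8.59 degrees, less where a joint would pass 70% of its speed; a pose out of reach is approached as far as the arm can. A call with a gripper value outside its range is refused whole. The fingers move at their own pace and stop on an object; "force" is the grip in N (left out, the last holds). Time passes only in rows, so rows that repeat a pose let the fingers close. It gives the time, the measured TCP pose, the force and the opening at its end, in the units of the state.
- env.get_obs(): the state, without advancing time (a new reading comes with each control period).
- eyes.capture(name): name is "scene" or "top" or "wrist"; returns (picture, depth): 384x512x3 uint8, red, green, blue; 384x512 float32, m along the optical axis (not along the pixel's ray), 0 where there is no reading.
- eyes.get_calibration(name): a dict with "camera_matrix" (3x3 intrinsics, pixels), "T" (4x4, takes a point from camera to world coordinates). Camera axes: x right, y up, looking along -z (the intrinsics and any distortion apply to the point x, -y, -z); pixel columns grow to the right and rows downward; lengths in m; the calibration is good to about 2 mm. The wrist camera is an equidistant fisheye: a pixel r from the principal point sees the ray r / f radians off the axis. A picture is of the moment at which its call begins: read the wrist's pose just before it. get_calibration takes no time and is no camera call; for the wrist camera it gives the pose at the moment of the call.
- env.job_done(): hands the job in, once; it reports no verdict.
Trained networks look in the newest picture that a camera, given by its name, has taken for a name from the list of things; names that differ only in an ending like _2 or _b are one class to them, and where a whole thing is asked for, a point or a joint stands for the part that bears it (a point fixed in the world has none). Each returns a list of dicts, best first, with "p" (0 to 1); they miss things now and then, are a little off and sometimes report something else, mostly with a low value. They report only what shows in the picture. A call takes as long as a camera call. They do not tell look-alikes from the thing itself.
- spotter.find_in(query, camera): "box" ([left, top, right, bottom] in pixels, round what is visible of it).
- spotter.silhouettes(query, camera): "mask" (384x512 bool, what is visible of it) and "box" ([left, top, right, bottom] in pixels, round what is visible of it).
- spotter.spot_point(query, camera): "centre" ([row, column] in pixels: a listed point, or the origin of a listed thing).
The state is a dict: "clock": time; "q": joint angles; "qvel": joint speeds; "joint_efforts": joint torques, N m; "ee_pos": TCP position; "orientation": TCP orientation; "wrist_force": force on the tool from outside, world axes, zero at the start; "ft_torque": the same for the moment, N m; "gripper_width": finger opening in m.
Only numpy, scipy, OpenCV 4.12 (cv2) and the standard library are available. Lean on these libraries where they do the work, as an engineer would, in place of code of your own. Each camera call takes 0.05 s, during which the arm holds its last target. There are 200 camera calls.

## Working session

There is one attempt and no reset: what is moved stays moved. The work goes in short steps, Python scripts to look and compute and a tool call to move; the robot and the scene stay as the last step left them, time stands still between calls to the robot, and variables do not carry over. Pictures are saved under pics/ and viewed, on a budget of 10 in all, crops included, one or two more only if the job needs it, and the job is handed in when it is done.

Besides the shell and the picture viewer there is one more tool, called after "Request:" by a JSON object that holds its "method" and its "body", one argument or row to a line. servo_tool: Moves the arm, as the interface text tells. Its arguments: {"type":"object","properties":{"plan":{"type":"array","items":{"type":"object","properties":{"claw":{"type":"number"},"tx":{"type":"number"},"ty":{"type":"number"},"tz":{"type":"number"},"wx":{"type":"number"},"wy":{"type":"number"},"wz":{"type":"number"}}}},"force":{"type":"number"}},"required":["plan"]}

```bash
ls; mkdir -p pics; cat > h.py <<'E'
import numpy as np,cv2
from scipy.spatial.transform import Rotation as R
from station import env,eyes,spotter
def cap(n,save=None):
    c=eyes.get_calibration(n);p,d=eyes.capture(n)
    if save: cv2.imwrite('pics/'+save,p[:,:,::-1])
    return p,d,np.array(c['camera_matrix']),np.array(c['T'])
def cloud(d,K,T):
    v,u=np.mgrid[:d.shape[0],:d.shape[1]]
    X=np.stack([(u-K[0,2])/K[0,0]*d,-(v-K[1,2])/K[1,1]*d,-d],-1)
    return X@T[:3,:3].T+T[:3,3]
E
python3 - <<'E'
from h import *
o=env.get_obs();print(o)
for n in ['scene','top']:
    p,d,K,T=cap(n,n+'.png');print(n,K.tolist(),T.round(3).tolist(),{k:v for k,v in eyes.get_calibration(n).items() if k not in('camera_matrix','T')})
    np.savez(n+'.npz',p=p,d=d,K=K,T=T)
    for q in ['block_a','block_b','rack','screw_1','hung','tray','beaker','block_a_hole']:
        print(q,[(np.round(x['box']).tolist(),round(x['p'],2)) for x in spotter.find_in(q,n)][:4],end=' ')
        try: print([(np.round(x['centre']).tolist(),round(x['p'],2)) for x in spotter.spot_point(q,n)][:4])
        except Exception as e: print(e)
a=cv2.imread('pics/scene.png');cv2.imwrite('pics/scene2.png',cv2.resize(a,(800,600)))
a=cv2.imread('pics/top.png');cv2.imwrite('pics/top2.png',cv2.resize(a,(800,600)))
E
```

```text
pics
{'clock': 0.0, 'q': array([ 1.18609993e+00,  2.64719520e-01,  1.60536617e+00,  1.52826046e-05,
        1.27367610e+00, -3.69277703e-02]), 'qvel': array([-0.0010007 ,  0.00056541, -0.00219074,  0.00095968, -0.00052656,
        0.00019964]), 'joint_efforts': array([-1.56741349e-03, -5.02104771e+01, -3.56885648e+01,  7.27830688e-02,
        2.93978455e-02, -1.78921409e-04]), 'ee_pos': array([0.22979181, 0.63393542, 0.23741488]), 'orientation': array([-0.54345065, -3.09375391,  0.00332655]), 'wrist_force': array([-1.00351261,  1.00192209,  0.33101699]), 'ft_torque': array([-0.05586248,  0.01335016, -0.0238421 ]), 'gripper_width': 0.08793353309776655}
scene [[454.2125659247922, 0.0, 250.96977781297892], [0.0, 454.2125659247922, 185.16936056776262], [0.0, 0.0, 1.0]] [[0.682, -0.436, 0.587, 1.295], [0.731, 0.386, -0.563, -0.693], [0.019, 0.813, 0.582, 0.894], [0.0, 0.0, 0.0, 1.0]] {}
block_a [([192.0, 177.0, 215.0, 208.0], 0.67), ([125.0, 247.0, 152.0, 298.0], 0.59), ([245.0, 150.0, 264.0, 197.0], 0.55)] [([221.0, 119.0], 0.95), ([288.0, 140.0], 0.85), ([246.0, 193.0], 0.79)]
block_b [
[... 1306 characters left out ...]
4), ([274.0, 365.0], 0.78), ([194.0, 333.0], 0.77), ([185.0, 372.0], 0.22)]
rack [([162.0, 147.0, 250.0, 246.0], 0.9), ([86.0, 230.0, 153.0, 260.0], 0.62)] [([193.0, 216.0], 0.65), ([107.0, 346.0], 0.34)]
screw_1 [([326.0, 184.0, 351.0, 206.0], 0.41)] []
hung [([224.0, 202.0, 251.0, 227.0], 0.77)] [([212.0, 237.0], 0.64)]
tray [([311.0, 155.0, 428.0, 221.0], 0.9)] [([188.0, 370.0], 0.6)]
beaker [([397.0, 165.0, 419.0, 192.0], 0.63), ([224.0, 203.0, 249.0, 226.0], 0.55), ([362.0, 179.0, 388.0, 193.0], 0.51)] [([166.0, 266.0], 0.71), ([185.0, 366.0], 0.55)]
block_a_hole [([327.0, 184.0, 350.0, 206.0], 0.82), ([359.0, 263.0, 391.0, 293.0], 0.71)] [([277.0, 383.0], 0.79), ([199.0, 339.0], 0.67)]
```

View pics/scene2.png

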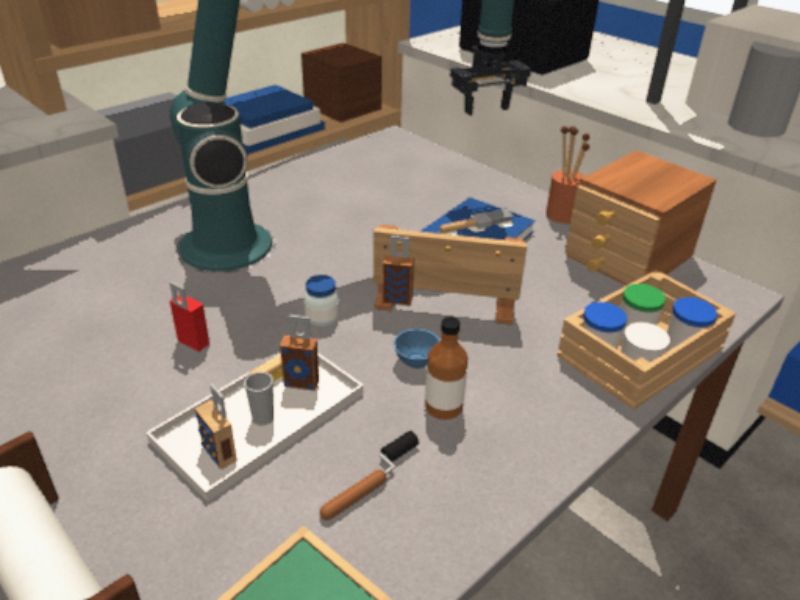

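View pics/top2.png

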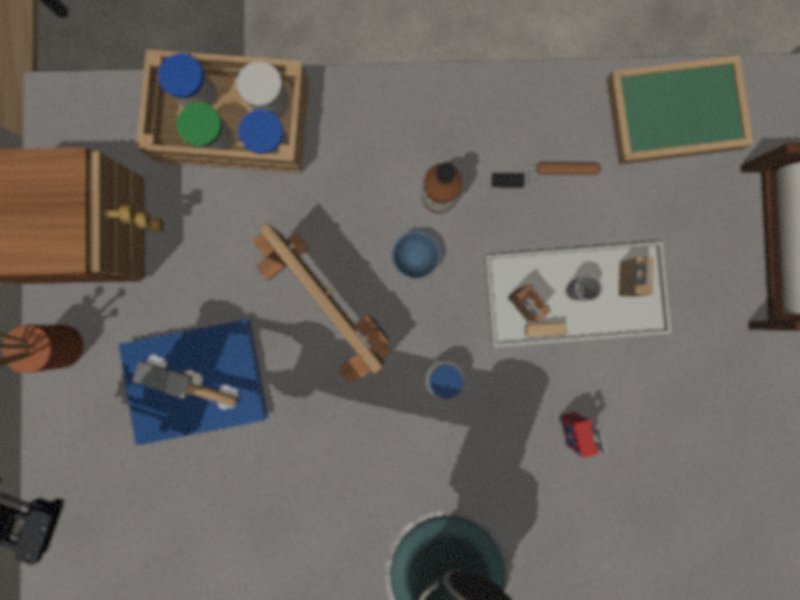

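The scene view (800 px) shows brown rosette block_a at (300,360), pale block_b at (215,430), and a red look-alike at (190,320). The rack has the hung block on its left screw at (398,280), and free screws at about (449,247) and (500,255). In the top view, a is at (530,300), b at (636,277), the beaker at (584,288), and the board runs from (265,230) to (380,370) with its front facing up-right.

```bash
python3 - <<'E'
from h import *
print([a for a in dir(env) if a[0]!='_'],env.tcp_to_grasp)
L={n:np.load(n+'.npz') for n in('scene','top')}
C={n:cloud(L[n]['d'],L[n]['K'],L[n]['T']) for n in L}
P=np.concatenate([C[n].reshape(-1,3) for n in L]); 
col=np.concatenate([L[n]['p'].reshape(-1,3) for n in L])
src=np.r_[np.zeros(384*512),np.ones(384*512)]
ok=np.concatenate([L[n]['d'].ravel()>0 for n in L])
# table plane check
for n in L:
    X=C[n];print(n,'table z',X[(abs(X[...,2])<.03)&(abs(X[...,0]-.5)<.3)&(abs(X[...,1])<.4)][:,2].mean())
def px(u,v,n): 
    return C[n][int(v*.64),int(u*.64)].round(3)
for nm,u,v in [('a',530,300),('b',636,277),('bk',584,288),('boardL',268,232),('boardR',376,366),('traytl',489,256),('traybr',668,328),('jar',445,380),('bowl',416,255),('bottle',443,182)]: print(nm,px(u,v,'top'))
# board top pts
for n in L:
    X=C[n];m=(X[...,2]>.168)&(X[...,2]<.19)&(X[...,0]>.25)&(X[...,0]<.7)&(X[...,1]>.0)&(X[...,1]<.4)
    Q=X[m];r=cv2.minAreaRect(Q[:,:2].astype(np.float32));print(n,'boardtop',len(Q),r)
# tray blocks: points 
for nm,u,v in [('a',530,300),('b',636,277)]:
    c=px(u,v,'top')
    for n in L:
        X=C[n];m=(X[...,2]>.03)&(np.hypot(X[...,0]-c[0],X[...,1]-c[1])<.06)
        Q=X[m];print(nm,n,len(Q),Q.min(0).round(3),Q.max(0).round(3),cv2.minAreaRect(Q[:,:2].astype(np.float32)))
        for lo,hi in((.03,.08),(.08,.106),(.11,.16)):
            q=Q[(Q[:,2]>lo)&(Q[:,2]<hi)]
            if len(q)>4: print('  ',lo,len(q),q.mean(0).round(3),cv2.minAreaRect(q[:,:2].astype(np.float32)))
sc=L['scene']['p'];
cv2.imwrite('pics/crop1.png',cv2.resize(np.hstack([sc[175:320,90:235],sc[140:285,200:345]])[:,:,::-1],(800,400),interpolation=cv2.INTER_CUBIC))
E
```

```text
['Unreachable', 'get_obs', 'job_done', 'tcp_to_grasp'] 0.0187
scene table z 0.0009432255500642844
top table z 0.0017193527585882263
a [ 0.501 -0.14   0.147]
b [ 0.54  -0.341  0.086]
bk [ 0.527 -0.271  0.007]
boardL [0.62  0.286 0.18 ]
boardR [0.401 0.117 0.179]
traytl [ 0.594 -0.094 -0.001]
traybr [ 0.45  -0.423  0.018]
jar [0.367 0.002 0.089]
bowl [0.597 0.044 0.004]
bottle [0.698 0.002 0.167]
scene boardtop 542 ((0.5309675931930542, 0.1293925642967224), (0.2762998342514038, 0.3177981674671173), 11.977716445922852)
top boardtop 1124 ((0.5805953145027161, 0.1811501830816269), (0.262846440076828, 0.3420056700706482), 70.19510650634766)
a scene 785 [ 0.445 -0.187  0.031] [ 0.534 -0.126  0.149] ((0.49282246828079224, -0.16232642531394958), (0.08427653461694717, 0.04421980679035187), 27.162704467773438)
   0.03 349 [ 0.508 -0.165  0.055] ((0.49263057112693787, -0.1621846854686737), (0.08469812572002411, 0.042529311031103134), 26.30397605895996)
   0.08 304 [ 0.506 -0.158  0.096] ((0.5022563338279724, -0.15766480565071106), (0.06137758120894432, 0.03837943077087402), 36.33802032470703)
  
[... 1222 characters left out ...]
] ((0.5438646078109741, -0.340322345495224), (0.0053932336159050465, 0.03958035632967949), 84.18277740478516)
b top 457 [ 0.509 -0.372  0.03 ] [ 0.576 -0.337  0.137] ((0.5426334142684937, -0.35397598147392273), (0.03254973888397217, 0.06636828184127808), 86.42689514160156)
   0.03 162 [ 0.541 -0.341  0.056] ((0.5390742421150208, -0.34175530076026917), (0.07048583030700684, 0.02442457526922226), 16.850542068481445)
   0.08 227 [ 0.542 -0.352  0.09 ] ((0.5426802039146423, -0.3539789021015167), (0.03254973888397217, 0.0662745013833046), 86.42689514160156)
   0.11 65 [ 0.543 -0.34   0.127] ((0.5437899231910706, -0.3410618007183075), (0.004746840801090002, 0.03503438085317612), 86.47657012939453)
```

View pics/crop1.png

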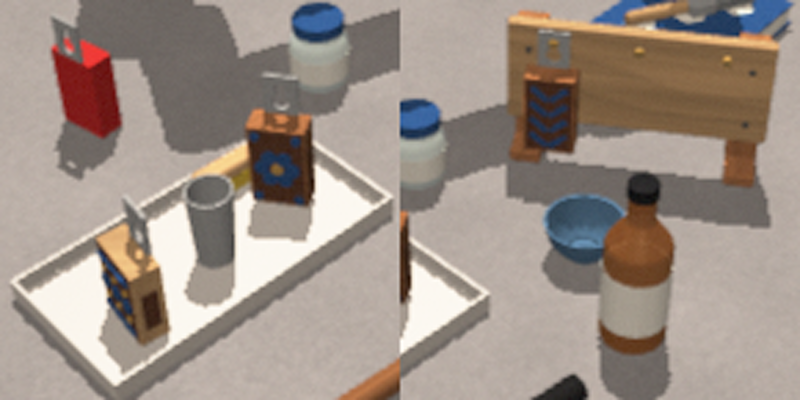

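Identity: the candidates for block_a in the scene view (800 px) are red (190,320), brown hung with leaf bars (398,280), and brown with the rosette in the tray (300,360). Only the last fits the description, and the enlarged crop shows the blue rosette with its brass centre. block_b is the pale block in the tray.

Both blocks have their face to the right or front of the tray. I'll grip their sides with the tool tilted about 38° from the printing side, so the body clears the strap and board.

```bash
cat >> h.py <<'E'
def Rt(head,th):
    h=np.radians(head);t=np.radians(th)
    hx=np.array([np.cos(h),np.sin(h),0]);d=np.array([0,0,-1.])
    z=d*np.cos(t)+hx*np.sin(t);x=hx*np.cos(t)-d*np.sin(t)
    return np.stack([x,np.cross(z,x),z],1)
def move(pos,head,th):
    o=env.get_obs();R0=R.from_rotvec(o['orientation']).as_matrix();Rn=Rt(head,th)
    s=R0.T@(np.array(pos)-o['ee_pos']);w=np.degrees(R.from_matrix(R0.T@Rn).as_rotvec())
    print('t',o['clock'],'shift',s.round(4),'turn',w.round(2),'dist',np.linalg.norm(s).round(3),'q',o['q'].round(2))
E
python3 - <<'E'
from h import *
d=Rt(127.5,38)[:,2];print(d, np.array([.505,-.164,.086])+.0187*d)
move([.498,-.155,.28],127.5,38)
L=np.load('scene.npz');X=cloud(L['d'],L['K'],L['T'])
# board front plane fit (seed region), screws
M=np.array([.515,.195]);n=np.array([np.cos(np.radians(-52.5)),np.sin(np.radians(-52.5))]);t=np.array([-n[1],n[0]])
D=X[...,:2]-M;m=(abs(D@n)<.02)&(abs(D@t)<.15)&(X[...,2]>.07)&(X[...,2]<.17)
Q=X[m];
for i in range(4):
    A=np.c_[Q[:,:2]@t,Q[:,2],np.ones(len(Q))];c,*_=np.linalg.lstsq(A,Q[:,:2]@n,rcond=None);r=Q[:,:2]@n-A@c;print(len(Q),c,r.std());Q=Q[abs(r)<.004]
p=L['p'].astype(int);
for q in('beaker',):
    p_,dd,K,T=cap('scene');b=spotter.silhouettes(q,'scene')
    for s in b: Z=X[s['mask']&(L['d']>0)];Z=Z[Z[:,2]>.04];print(q,s['p'],np.median(Z,0),Z.min(0),Z.max(0))
E
```

```text
[-0.37479096  0.48843709 -0.78801075] [ 0.49799141 -0.15486623  0.0712642 ]
t 1.7 shift [-0.521  -0.651  -0.0413] turn [-10.8   36.96  31.36] dist 0.835 q [ 1.19  0.26  1.6   0.    1.27 -0.04]
2351 [-0.00405726  0.01121705  0.16119776] 0.003353502514524931
1976 [-0.00165737  0.00716496  0.16016461] 0.0019661454669608284
1948 [-0.00100238  0.0060758   0.15988782] 0.001912925194433864
1945 [-0.00091361  0.00605824  0.15983513] 0.0019078072304653602
beaker 0.91 [ 0.53112711 -0.25704209  0.07021853] [ 0.50009436 -0.28038751  0.04005285] [ 0.54936551 -0.23188625  0.09124299]
```

Request:
{"method": "servo_tool", "body": {
  "plan": [
    {"claw": 0.088,"tx": -0.02,"ty": -0.03,"tz": -0.04,"wx": -1,"wy": 4,"wz": 3},
    {"tx": -0.05,"ty": -0.06,"tz": -0.06,"wx": -2.5,"wy": 8,"wz": 7},
    {"tx": -0.08,"ty": -0.1,"tz": -0.06,"wx": -4,"wy": 13,"wz": 11},
    {"tx": -0.11,"ty": -0.14,"tz": -0.06,"wx": -5.5,"wy": 18,"wz": 15},
    {"tx": -0.14,"ty": -0.18,"tz": -0.06,"wx": -7,"wy": 23,"wz": 20},
    {"tx": -0.17,"ty": -0.22,"tz": -0.06,"wx": -8,"wy": 28,"wz": 24},
    {"tx": -0.2,"ty": -0.26,"tz": -0.06,"wx": -9,"wy": 32,"wz": 28},
    {"tx": -0.23,"ty": -0.29,"tz": -0.06,"wx": -10.8,"wy": 37,"wz": 31.4},
    {"tx": -0.26,"ty": -0.33,"tz": -0.06,"wx": -10.8,"wy": 37,"wz": 31.4},
    {"tx": -0.29,"ty": -0.36,"tz": -0.06,"wx": -10.8,"wy": 37,"wz": 31.4}
  ]
}}

```text
schema error: expected keys claw, tx, ty, tz, wx, wy, wz
```

```bash
python3 -c "
from h import *
move([.498,-.155,.28],127.5,38)"
```

```text
t 1.8 shift [-0.521  -0.651  -0.0413] turn [-10.8   36.96  31.36] dist 0.835 q [ 1.19  0.26  1.6  -0.    1.27 -0.04]
```

Request:
{"method": "servo_tool", "body": {
  "plan": [
    {"claw": 0.088,"tx": -0.02,"ty": -0.03,"tz": -0.04,"wx": -1,"wy": 4,"wz": 3},
    {"claw": 0.088,"tx": -0.05,"ty": -0.06,"tz": -0.06,"wx": -2.5,"wy": 8,"wz": 7},
    {"claw": 0.088,"tx": -0.08,"ty": -0.1,"tz": -0.06,"wx": -4,"wy": 13,"wz": 11},
    {"claw": 0.088,"tx": -0.11,"ty": -0.14,"tz": -0.06,"wx": -5.5,"wy": 18,"wz": 15},
    {"claw": 0.088,"tx": -0.14,"ty": -0.18,"tz": -0.06,"wx": -7,"wy": 23,"wz": 20},
    {"claw": 0.088,"tx": -0.17,"ty": -0.22,"tz": -0.06,"wx": -8,"wy": 28,"wz": 24},
    {"claw": 0.088,"tx": -0.2,"ty": -0.26,"tz": -0.06,"wx": -9,"wy": 32,"wz": 28},
    {"claw": 0.088,"tx": -0.23,"ty": -0.29,"tz": -0.06,"wx": -10.8,"wy": 37,"wz": 31.4},
    {"claw": 0.088,"tx": -0.26,"ty": -0.33,"tz": -0.06,"wx": -10.8,"wy": 37,"wz": 31.4},
    {"claw": 0.088,"tx": -0.29,"ty": -0.36,"tz": -0.06,"wx": -10.8,"wy": 37,"wz": 31.4}
  ],
  "force": 25
}}

```text
clock: 2.8
ee_pos: [0.3802, 0.1944, 0.2985]
orientation: [-1.118, -2.257, -0.384]
wrist_force: [0.8, 0.4, -0.8]
gripper_width: 0.0877
```

```bash
python3 -c "
from h import *
move([.498,-.155,.28],127.5,38)"
```

```text
t 2.8 shift [-0.2865 -0.1181 -0.2006] turn [ 0.07 -0.05 -0.18] dist 0.369 q [ 0.01 -0.05  1.97  0.52  1.65 -0.72]
```

Request:
{"method": "servo_tool", "body": {
  "plan": [
    {"claw": 0.088,"tx": -0.03,"ty": -0.012,"tz": -0.02,"wx": 0,"wy": 0,"wz": 0},
    {"claw": 0.088,"tx": -0.065,"ty": -0.026,"tz": -0.045,"wx": 0,"wy": 0,"wz": 0},
    {"claw": 0.088,"tx": -0.1,"ty": -0.04,"tz": -0.07,"wx": 0,"wy": 0,"wz": 0},
    {"claw": 0.088,"tx": -0.135,"ty": -0.055,"tz": -0.095,"wx": 0,"wy": 0,"wz": 0},
    {"claw": 0.088,"tx": -0.17,"ty": -0.07,"tz": -0.12,"wx": 0,"wy": 0,"wz": 0},
    {"claw": 0.088,"tx": -0.205,"ty": -0.085,"tz": -0.145,"wx": 0,"wy": 0,"wz": 0},
    {"claw": 0.088,"tx": -0.24,"ty": -0.1,"tz": -0.17,"wx": 0,"wy": 0,"wz": 0},
    {"claw": 0.088,"tx": -0.27,"ty": -0.112,"tz": -0.19,"wx": 0,"wy": 0,"wz": 0},
    {"claw": 0.088,"tx": -0.286,"ty": -0.118,"tz": -0.2,"wx": 0,"wy": 0,"wz": 0},
    {"claw": 0.088,"tx": -0.286,"ty": -0.118,"tz": -0.2,"wx": 0,"wy": 0,"wz": 0}
  ]
}}

```text
clock: 3.8
ee_pos: [0.499, -0.1536, 0.279]
orientation: [-1.119, -2.257, -0.384]
wrist_force: [0.6, 0.2, -0.9]
gripper_width: 0.088
```

```bash
cat >> h.py <<'E'
def wproj(P,K,T):
    p=(np.atleast_2d(P)-T[:3,3])@T[:3,:3];x,y,z=p[:,0],-p[:,1],-p[:,2]
    r=np.hypot(x,y);th=np.arctan2(r,z);f=K[0,0]
    return np.stack([K[0,2]+f*th*x/r,K[1,2]+K[1,1]*th*y/r],1)
def wcloud(d,K,T):
    v,u=np.mgrid[:d.shape[0],:d.shape[1]];a=(u-K[0,2])/K[0,0];b=(v-K[1,2])/K[1,1]
    th=np.hypot(a,b)+1e-9;r=np.tan(th)*d
    X=np.stack([a/th*r,-b/th*r,-d],-1);X[th>1.4]=np.nan
    return X@T[:3,:3].T+T[:3,3]
E
python3 - <<'E'
from h import *
move([.498,-.155,.28],127.5,38)
p,d,K,T=cap('wrist');print(K.tolist(),T.round(3).tolist())
np.savez('w1.npz',p=p,d=d,K=K,T=T)
cv2.imwrite('pics/w1.png',p[:,:,::-1])
X=wcloud(d,K,T)
Q=X[(d>0)&np.isfinite(X[...,0])]
for nm,c,lo,hi in(('a',(.5,-.158),.092,.112),('astrap',(.492,-.146),.12,.155),('b',(.543,-.354),.08,.1),('bstrap',(.543,-.341),.108,.145)):
    q=Q[(np.hypot(Q[:,0]-c[0],Q[:,1]-c[1])<.055)&(Q[:,2]>lo)&(Q[:,2]<hi)]
    if len(q)>5: print(nm,len(q),q.mean(0).round(4),np.percentile(q[:,2],[5,50,95]).round(3),cv2.minAreaRect(q[:,:2].astype(np.float32)))
E
```

```text
t 3.8 shift [ 0.0002 -0.0016 -0.0011] turn [ 0.08 -0.02 -0.2 ] dist 0.002 q [-0.51  0.34  1.57  0.26  1.85 -1.17]
[[297.3186396354542, 0.0, 252.69692936283056], [0.0, 297.3186396354542, 192.11980596997657], [0.0, 0.0, 1.0]] [[0.795, -0.56, 0.233, 0.52], [0.607, 0.734, -0.304, -0.181], [-0.001, 0.383, 0.924, 0.436], [0.0, 0.0, 0.0, 1.0]]
a 387 [ 0.4924 -0.1465  0.1026] [0.1   0.102 0.11 ] ((0.4924115836620331, -0.1458345204591751), (0.05984623730182648, 0.008577900007367134), 37.437435150146484)
astrap 267 [ 0.4914 -0.1445  0.1423] [0.125 0.146 0.149] ((0.49076905846595764, -0.14400674402713776), (0.03548026084899902, 0.004241371527314186), 37.46934127807617)
```

View pics/w1.png

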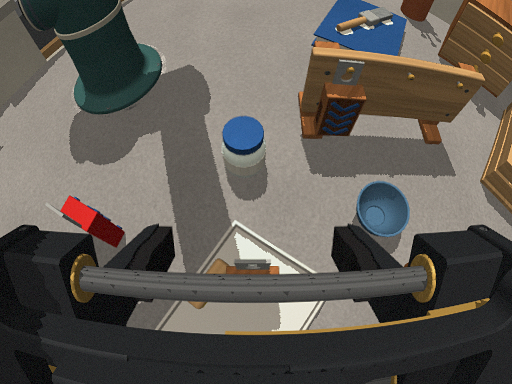

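The wrist view shows block_a's strap top at (252,264) between the open fingers, with the scrubber beside it. Going down on it now.

Request:
{"method": "servo_tool", "body": {
  "plan": [
    {"claw": 0.088,"tx": -0.015,"ty": 0,"tz": 0.019,"wx": 0,"wy": 0,"wz": 0},
    {"claw": 0.088,"tx": -0.035,"ty": 0,"tz": 0.045,"wx": 0,"wy": 0,"wz": 0},
    {"claw": 0.088,"tx": -0.055,"ty": 0,"tz": 0.071,"wx": 0,"wy": 0,"wz": 0},
    {"claw": 0.088,"tx": -0.075,"ty": 0,"tz": 0.097,"wx": 0,"wy": 0,"wz": 0},
    {"claw": 0.088,"tx": -0.095,"ty": 0,"tz": 0.123,"wx": 0,"wy": 0,"wz": 0},
    {"claw": 0.088,"tx": -0.11,"ty": 0,"tz": 0.143,"wx": 0,"wy": 0,"wz": 0},
    {"claw": 0.088,"tx": -0.119,"ty": 0,"tz": 0.155,"wx": 0,"wy": 0,"wz": 0},
    {"claw": 0.088,"tx": -0.124,"ty": 0,"tz": 0.162,"wx": 0,"wy": 0,"wz": 0},
    {"claw": 0.088,"tx": -0.1265,"ty": 0,"tz": 0.165,"wx": 0,"wy": 0,"wz": 0},
    {"claw": 0.088,"tx": -0.1265,"ty": 0,"tz": 0.165,"wx": 0,"wy": 0,"wz": 0}
  ]
}}

```text
clock: 4.85
ee_pos: [0.4974, -0.1494, 0.0727]
orientation: [-1.115, -2.26, -0.384]
wrist_force: [-0.1, -0.2, 1.5]
gripper_width: 0.0882
```

```bash
python3 - <<'E'
from h import *
move([.4972,-.1526,.0713],127.45,38)
print(env.get_obs()['wrist_force'])
E
```

```text
t 4.85 shift [-0.0027 -0.0021 -0.0004] turn [-0.01 -0.    0.02] dist 0.003 q [-0.5   0.53  1.72  0.25  1.52 -1.25]
[-0.10936376 -0.23418083  1.51058082]
```

Request:
{"method": "servo_tool", "body": {
  "plan": [
    {"claw": 0.088,"tx": -0.0025,"ty": -0.002,"tz": 0,"wx": 0,"wy": 0,"wz": 0},
    {"claw": 0.07,"tx": -0.0025,"ty": -0.002,"tz": 0,"wx": 0,"wy": 0,"wz": 0},
    {"claw": 0.062,"tx": -0.0025,"ty": -0.002,"tz": 0,"wx": 0,"wy": 0,"wz": 0},
    {"claw": 0.055,"tx": -0.0025,"ty": -0.002,"tz": 0,"wx": 0,"wy": 0,"wz": 0},
    {"claw": 0.05,"tx": -0.0025,"ty": -0.002,"tz": 0,"wx": 0,"wy": 0,"wz": 0},
    {"claw": 0.05,"tx": -0.0025,"ty": -0.002,"tz": 0,"wx": 0,"wy": 0,"wz": 0},
    {"claw": 0.05,"tx": -0.0025,"ty": -0.002,"tz": 0,"wx": 0,"wy": 0,"wz": 0},
    {"claw": 0.05,"tx": -0.0025,"ty": -0.002,"tz": 0,"wx": 0,"wy": 0,"wz": 0}
  ],
  "force": 30
}}

```text
clock: 5.65
ee_pos: [0.4968, -0.1523, 0.0708]
orientation: [-1.115, -2.259, -0.384]
wrist_force: [0.7, -1.0, 2.8]
gripper_width: 0.0602
```

Request:
{"method": "servo_tool", "body": {
  "plan": [
    {"claw": 0.05,"tx": 0.006,"ty": 0,"tz": -0.008,"wx": 0,"wy": 0,"wz": 0},
    {"claw": 0.05,"tx": 0.018,"ty": 0,"tz": -0.023,"wx": 0,"wy": 0,"wz": 0},
    {"claw": 0.05,"tx": 0.033,"ty": 0,"tz": -0.042,"wx": 0,"wy": 0,"wz": 0},
    {"claw": 0.05,"tx": 0.05,"ty": 0,"tz": -0.064,"wx": 0,"wy": 0,"wz": 0},
    {"claw": 0.05,"tx": 0.065,"ty": 0,"tz": -0.083,"wx": 0,"wy": 0,"wz": 0},
    {"claw": 0.05,"tx": 0.076,"ty": 0,"tz": -0.097,"wx": 0,"wy": 0,"wz": 0},
    {"claw": 0.05,"tx": 0.08,"ty": 0,"tz": -0.102,"wx": 0,"wy": 0,"wz": 0}
  ]
}}

```text
clock: 6.35
ee_pos: [0.4975, -0.1527, 0.2031]
orientation: [-1.116, -2.263, -0.384]
wrist_force: [1.2, -0.4, -1.6]
gripper_width: 0.0598
```

```bash
python3 - <<'E'
from h import *
move([.56,.137,.2],127.45,38)
E
```

```text
t 6.35 shift [0.1495 0.2258 0.1203] turn [0.05 0.19 0.06] dist 0.296 q [-0.51  0.39  1.64  0.25  1.72 -1.2 ]
```

Request:
{"method": "servo_tool", "body": {
  "plan": [
    {"claw": 0.05,"tx": 0.006,"ty": 0.009,"tz": 0.005,"wx": 0,"wy": 0,"wz": 0},
    {"claw": 0.05,"tx": 0.018,"ty": 0.027,"tz": 0.014,"wx": 0,"wy": 0,"wz": 0},
    {"claw": 0.05,"tx": 0.036,"ty": 0.054,"tz": 0.029,"wx": 0,"wy": 0,"wz": 0},
    {"claw": 0.05,"tx": 0.056,"ty": 0.084,"tz": 0.045,"wx": 0,"wy": 0,"wz": 0},
    {"claw": 0.05,"tx": 0.076,"ty": 0.114,"tz": 0.061,"wx": 0,"wy": 0,"wz": 0},
    {"claw": 0.05,"tx": 0.096,"ty": 0.145,"tz": 0.077,"wx": 0,"wy": 0,"wz": 0},
    {"claw": 0.05,"tx": 0.116,"ty": 0.175,"tz": 0.093,"wx": 0,"wy": 0,"wz": 0},
    {"claw": 0.05,"tx": 0.134,"ty": 0.203,"tz": 0.108,"wx": 0,"wy": 0,"wz": 0},
    {"claw": 0.05,"tx": 0.145,"ty": 0.219,"tz": 0.117,"wx": 0,"wy": 0,"wz": 0},
    {"claw": 0.05,"tx": 0.1495,"ty": 0.226,"tz": 0.12,"wx": 0,"wy": 0,"wz": 0}
  ]
}}

```text
clock: 7.35
ee_pos: [0.5578, 0.1403, 0.196]
orientation: [-1.111, -2.257, -0.381]
wrist_force: [0.2, -0.5, -2.7]
gripper_width: 0.0597
```

```bash
python3 - <<'E'
from h import *
move([.56,.137,.124],127.45,38)
p,d,K,T=cap('wrist')
np.savez('w2.npz',p=p,d=d,K=K,T=T,**{k:env.get_obs()[k] for k in('ee_pos','orientation')})
cv2.imwrite('pics/w2.png',p[:,:,::-1])
X=wcloud(d,K,T);m=(d>0)&np.isfinite(X[...,0])
for q in('rack','block_a_hole','screw_1','hung_seat','block_a_seat'):
    print(q,[(np.round(x['centre'],1).tolist(),round(x['p'],2)) for x in spotter.spot_point(q,'wrist')][:4])
n=np.array([np.cos(np.radians(-52.55)),np.sin(np.radians(-52.55))]);t=np.array([-n[1],n[0]])
Q=X[m];s=Q[:,:2]@n;u=Q[:,:2]@t
k=(Q[:,2]>.06)&(Q[:,2]<.175)&(abs(s-.16)<.02)&(u>.39)&(u<.66);q=Q[k]
for i in range(5):
    A=np.c_[q[:,:2]@t-.527,q[:,2]-.16,np.ones(len(q))];c,*_=np.linalg.lstsq(A,q[:,:2]@n,rcond=None);r=q[:,:2]@n-A@c;print('board',len(q),c.round(4),r.std());q=q[abs(r)<.003]
k=(Q[:,2]>.06)&(Q[:,2]<.185)&(abs(s-.152)<.025);print('board t range',np.percentile(u[k],[0,.5,1,99,99.5,100]))
E
```

```text
t 7.35 shift [-0.0476 -0.0001  0.0542] turn [-0.24 -0.19  0.03] dist 0.072 q [-0.07  0.37  1.68  0.48  1.57 -0.85]
rack []
block_a_hole [([190.4, 251.4], 0.79)]
screw_1 [([167.2, 133.1], 0.62), ([162.8, 383.6], 0.55)]
hung_seat [([161.5, 137.5], 0.81)]
block_a_seat [([170.3, 254.9], 0.73), ([165.6, 133.3], 0.24)]
board 10957 [-0.0271 -0.0208  0.1595] 0.004408341730266689
board 7136 [-0.0215 -0.0031  0.1593] 0.001032057353693879
board 7025 [-0.02   -0.0015  0.1592] 0.000923361971950713
board 7004 [-0.0198 -0.0012  0.1592] 0.0009087007214862913
board 6998 [-0.0197 -0.0012  0.1592] 0.0009047649360765875
board t range [0.38269169 0.3860112  0.38779971 0.86007362 0.87079457 0.88326127]
```

View pics/w2.png

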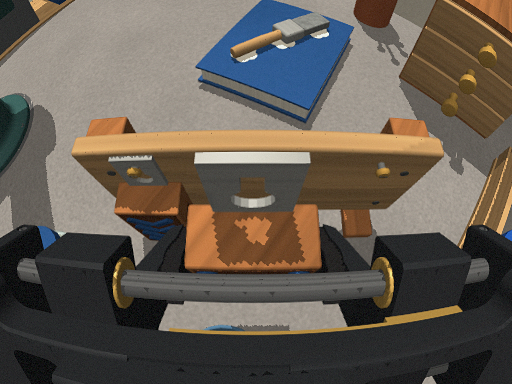

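```bash
cat > an.py <<'E'
from h import *
import sys
def board(X,ok,n0=-52.0,s0=.16,lim=(.39,.66)):
    n=np.array([np.cos(np.radians(n0)),np.sin(np.radians(n0))]);t=np.array([-n[1],n[0]])
    Q=X[ok];q=Q[(Q[:,2]>.06)&(Q[:,2]<.172)&(abs(Q[:,:2]@n-s0)<.012)&(Q[:,:2]@t>lim[0])&(Q[:,:2]@t<lim[1])]
    for i in range(8):
        A=np.c_[q[:,:2]@t-.527,q[:,2]-.16,np.ones(len(q))];c,*_=np.linalg.lstsq(A,q[:,:2]@n,rcond=None);r=q[:,:2]@n-A@c;q=q[abs(r)<.0025]
    return c,n0-(-np.degrees(np.arctan(-c[0]))) if 0 else n0+np.degrees(np.arctan(-c[0])),len(q)
def ray(uv,K,T):
    a=(uv[0]-K[0,2])/K[0,0];b=(uv[1]-K[1,2])/K[1,1];th=np.hypot(a,b)+1e-9
    v=np.array([np.sin(th)*a/th,-np.sin(th)*b/th,-np.cos(th)]);return T[:3,3],T[:3,:3]@v
def onplane(uv,K,T,n,s):
    o,v=ray(uv,K,T);k=(s-o[:2]@n)/(v[:2]@n);return o+k*v
E
python3 - <<'E'
from an import *
f=np.load('w2.npz');p,d,K,T=[f[k] for k in('p','d','K','T')]
X=wcloud(d,K,T);ok=(d>0)&np.isfinite(X[...,0])
c,h,N=board(X,ok);print('board',c,h,N)
# strap front-plane pixels
m=ok.copy();m[:152]=0;m[205:]=0;m[:,:196]=0;m[:,308:]=0
pp=p.astype(int);grey=(abs(pp[...,0]-pp[...,2])<25)&(pp.sum(-1)>330)
S=X[m&grey];print('strap',len(S),S.mean(0))
r=cv2.minAreaRect(S[:,:2].astype(np.float32));print(r, S[:,2].min(),S[:,2].max())
n=np.array([np.cos(np.radians(h)),np.sin(np.radians(h))]);t=np.array([-n[1],n[0]])
# robust line of strap
A=np.c_[S[:,:2]@t,S[:,2],np.ones(len(S))];
for i in range(4):
    cc,*_=np.linalg.lstsq(A,S[:,:2]@n,rcond=None);rr=S[:,:2]@n-A@cc;k=abs(rr)<.002;S=S[k];A=A[k]
print('strap slope',cc,np.degrees(np.arctan(-cc[0])),np.percentile(S[:,:2]@t,[.5,99.5]),len(S),'s',(S[:,:2]@n).mean(), np.percentile(S[:,2],[.5,99.5]))
# brass blobs
hsv=cv2.cvtColor(p,cv2.COLOR_RGB2HSV)
s0=c[2]+0
for box in((370,155,400,190),(120,160,155,190)):
    x0,y0,x1,y1=box;sub=hsv[y0:y1,x0:x1];mk=((sub[...,1]>150)&(sub[...,2]>130)&(sub[...,0]>15)&(sub[...,0]<26)).astype(np.uint8)
    nn,l,st,ce=cv2.connectedComponentsWithStats(mk)
    for i in range(1,nn):
        if st[i,4]>8:
            uv=ce[i]+[x0,y0];g=onplane(uv,K,T,n,s0+.009);print(box,st[i],uv,g.round(4),'t',g[:2]@t)
cv2.imwrite('pics/c2.png',cv2.resize(p[130:215,100:420][:,:,::-1],(800,212),interpolation=cv2.INTER_CUBIC))
E
```

```text
board [ 0.00574518 -0.00044294  0.16294776] -52.329171003375215 7300
strap 1620 [0.5512875  0.14854065 0.26457891]
((0.5340328216552734, 0.17093557119369507), (0.035045646131038666, 0.06284503638744354), 37.206207275390625) 0.08594968195289854 0.2746137909581391
strap slope [0.00330824 0.42989199 0.1015452 ] -0.1895473767592764 [0.50965094 0.54415664] 985 s 0.2204867669032246 [0.27117417 0.27395037]
(370, 155, 400, 190) [ 7 13 13  7 65] [383.18461538 170.81538462] [0.598  0.2445 0.1705] t 0.6228003080173719
(120, 160, 155, 190) [ 7  8 10  6 40] [130.95  170.875] [0.452  0.1317 0.1705] t 0.438289493636815
```

View pics/c2.png

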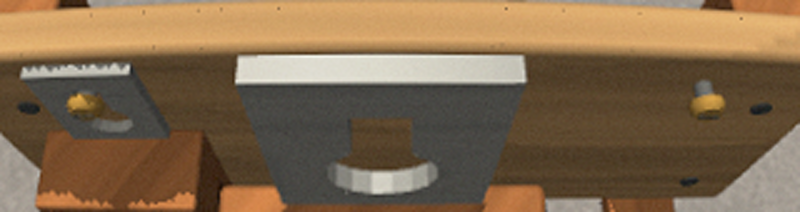

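```bash
python3 - <<'E'
from an import *
f=np.load('w2.npz');p,d,K,T=[f[k] for k in('p','d','K','T')]
X=wcloud(d,K,T);ok=(d>0)&np.isfinite(X[...,0])
h=-52.4;n=np.array([np.cos(np.radians(h)),np.sin(np.radians(h))]);t=np.array([-n[1],n[0]])
print('cam',T[:3,3],T[:3,3][:2]@n,T[:3,3][:2]@t)
def sh(v,u):
    P=X[v,u];print((u,v),p[v,u],d[v,u].round(4),P.round(4),'s',round(P[:2]@n,4),'t',round(P[:2]@t,4))
for v,u in((145,82),(145,160),(145,350),(145,432),(170,340),(185,340),(195,340),(165,170),(167,383),(171,383),(174,383),(178,383),(160,410),(171,131),(172,138),(140,256),(150,256),(158,256),(158,198),(158,305),(175,215),(175,300),(235,195),(215,310),(250,250)): sh(v,u)
row=ok[145];print([ (u,round(float(X[145,u,2]),3)) for u in list(range(68,84,2))+list(range(430,446,2))])
E
```

```text
cam [0.57954838 0.11266783 0.35257037] 0.26434308681591334 0.5279139144575852
(82, 145) [220 170 113] 0.2059 [0.4032 0.1201 0.1773] s 0.1508 t 0.3927
(160, 145) [221 170 109] 0.2045 [0.4592 0.1588 0.1772] s 0.1543 t 0.4608
(350, 145) [215 164 106] 0.2056 [0.5671 0.2431 0.1759] s 0.1534 t 0.5977
(432, 145) [211 162 107] 0.2047 [0.6224 0.2893 0.1778] s 0.1506 t 0.6697
(340, 170) [91 72 47] 0.2307 [0.57   0.2384 0.1464] s 0.1589 t 0.5971
(340, 185) [90 66 45] 0.2575 [0.5763 0.2431 0.1173] s 0.159 t 0.6049
(340, 195) [80 61 40] 0.2781 [0.5814 0.2465 0.0948] s 0.1594 t 0.6111
(170, 165) [89 69 44] 0.2232 [0.464  0.1567 0.1549] s 0.1589 t 0.4633
(383, 167) [133 124 106] 0.2135 [0.5972 0.253  0.1628] s 0.1639 t 0.6276
(383, 171) [194 147  67] 0.2095 [0.5985 0.2481 0.1651] s 0.1686 t 0.6256
(383, 174) [81 64 28] 0.2117 [0.6    0.2478 0.1623] s 0.1697 t 0.6266
(383, 178) [89 67 33] 0.2178 [0.6023 0.2494 0.1556] s 0.1699 t 0.6294
(410, 160) [88 70 48] 0.2118 [0.6133 0.2717 0.1666] s 0.159 t 0.6516
(131, 171) [195 149  69] 0.2104 [0.4482 0.1323 0.1649] s 0.1686 t 0.4358
(138, 172) [100  76  35]
[... 284 characters left out ...]
3 202] 0.0922 [0.5379 0.138  0.2717] s 0.2188 t 0.5104
(305, 158) [197 194 182] 0.0907 [0.5648 0.1579 0.2729] s 0.2196 t 0.5438
(215, 175) [72 75 70] 0.0981 [0.5431 0.139  0.2643] s 0.2213 t 0.5151
(300, 175) [73 72 70] 0.0984 [0.5654 0.1564 0.264 ] s 0.2211 t 0.5434
(195, 235) [194 122  70] 0.1282 [0.5396 0.1223 0.2271] s 0.2323 t 0.5021
(310, 215) [178 110  61] 0.1322 [0.5743 0.1611 0.2266] s 0.2228 t 0.5533
(250, 250) [117  75  41] 0.1256 [0.5627 0.132  0.2271] s 0.2387 t 0.5264
[(68, -0.0), (70, 0.353), (72, -0.0), (74, 0.178), (76, 0.178), (78, 0.179), (80, 0.178), (82, 0.177), (430, 0.179), (432, 0.178), (434, 0.177), (436, 0.178), (438, 0.177), (440, 0.177), (442, 0.0), (444, -0.002)]
```

Strap in hand is centred at t≈0.527, the middle screw is at t≈0.532, and the board face is at s≈0.159. I'll lower first, then advance part way and look again.

Request:
{"method": "servo_tool", "body": {
  "plan": [
    {"claw": 0.05,"tx": -0.008,"ty": 0.001,"tz": 0.01,"wx": 0,"wy": 0,"wz": 0},
    {"claw": 0.05,"tx": -0.02,"ty": 0.002,"tz": 0.026,"wx": 0,"wy": 0,"wz": 0},
    {"claw": 0.05,"tx": -0.034,"ty": 0.003,"tz": 0.044,"wx": 0,"wy": 0,"wz": 0},
    {"claw": 0.05,"tx": -0.046,"ty": 0.0045,"tz": 0.059,"wx": 0,"wy": 0,"wz": 0},
    {"claw": 0.05,"tx": -0.05,"ty": 0.0045,"tz": 0.065,"wx": 0,"wy": 0,"wz": 0},
    {"claw": 0.05,"tx": -0.045,"ty": 0.0045,"tz": 0.07,"wx": 0,"wy": 0,"wz": 0},
    {"claw": 0.05,"tx": -0.035,"ty": 0.0045,"tz": 0.077,"wx": 0,"wy": 0,"wz": 0},
    {"claw": 0.05,"tx": -0.027,"ty": 0.0045,"tz": 0.083,"wx": 0,"wy": 0,"wz": 0},
    {"claw": 0.05,"tx": -0.027,"ty": 0.0045,"tz": 0.083,"wx": 0,"wy": 0,"wz": 0}
  ]
}}

```text
clock: 8.55
ee_pos: [0.5439, 0.1653, 0.1169]
orientation: [-1.113, -2.26, -0.384]
wrist_force: [-0.5, -0.1, -2.2]
gripper_width: 0.0598
```

```bash
python3 - <<'E'
from an import *
o=env.get_obs();print(o['ee_pos'],o['wrist_force'])
p,d,K,T=cap('wrist')
np.savez('w3.npz',p=p,d=d,K=K,T=T,ee=o['ee_pos'])
cv2.imwrite('pics/w3.png',cv2.resize(p[100:260,90:430][:,:,::-1],(800,376),interpolation=cv2.INTER_CUBIC))
E
```

```text
[0.54388116 0.16534292 0.11689321] [-0.5483261  -0.14801299 -2.20251374]
```

View pics/w3.png

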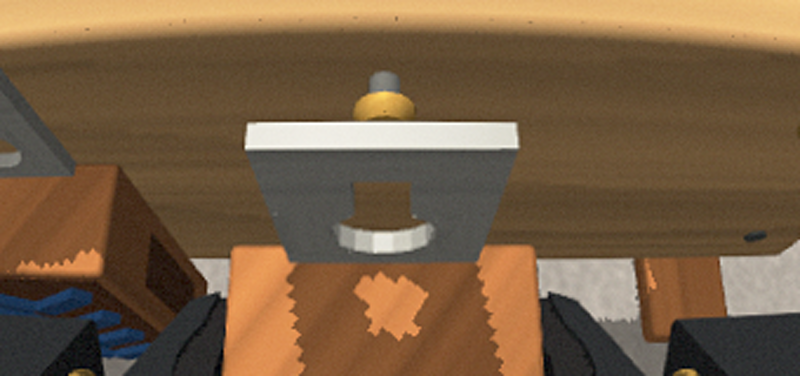

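Aligned: the screw is at x≈384, with the slot and strap centred at 382–384. Lower 3 mm and advance 26 mm.

Request:
{"method": "servo_tool", "body": {
  "plan": [
    {"claw": 0.05,"tx": -0.0018,"ty": 0,"tz": 0.0024,"wx": 0,"wy": 0,"wz": 0},
    {"claw": 0.05,"tx": 0.002,"ty": 0,"tz": 0.0055,"wx": 0,"wy": 0,"wz": 0},
    {"claw": 0.05,"tx": 0.007,"ty": 0,"tz": 0.0094,"wx": 0,"wy": 0,"wz": 0},
    {"claw": 0.05,"tx": 0.012,"ty": 0,"tz": 0.0132,"wx": 0,"wy": 0,"wz": 0},
    {"claw": 0.05,"tx": 0.016,"ty": 0,"tz": 0.0163,"wx": 0,"wy": 0,"wz": 0},
    {"claw": 0.05,"tx": 0.0187,"ty": 0,"tz": 0.0184,"wx": 0,"wy": 0,"wz": 0},
    {"claw": 0.05,"tx": 0.0187,"ty": 0,"tz": 0.0184,"wx": 0,"wy": 0,"wz": 0}
  ]
}}

```text
clock: 9.3
ee_pos: [0.5284, 0.1851, 0.1128]
orientation: [-1.114, -2.259, -0.384]
wrist_force: [0.2, -1.0, -1.9]
gripper_width: 0.0599
```

```bash
python3 - <<'E'
from an import *
o=env.get_obs();print(o['ee_pos'],o['wrist_force'])
p,d,K,T=cap('wrist')
np.savez('w4.npz',p=p,d=d,K=K,T=T,ee=o['ee_pos'])
X=wcloud(d,K,T)
h=-52.4;n=np.array([np.cos(np.radians(h)),np.sin(np.radians(h))]);t=np.array([-n[1],n[0]])
for v in range(140,216,3): P=X[v,215];P2=X[v,340];P3=X[v,252];print(v,[ (p[v,u].tolist(),round(X[v,u,:2]@n,4),round(X[v,u,2],4)) for u in(215,252,340)])
cv2.imwrite('pics/w4.png',cv2.resize(p[120:240,130:380][:,:,::-1],(800,384),interpolation=cv2.INTER_CUBIC))
E
```

```text
[0.52838106 0.18505038 0.11278697] [ 0.20783364 -1.02221833 -1.8636459 ]
140 [([213, 166, 106], np.float64(0.1514), np.float64(0.1772)), ([219, 170, 110], np.float64(0.1509), np.float64(0.1762)), ([219, 167, 106], np.float64(0.1514), np.float64(0.178))]
143 [([216, 165, 105], np.float64(0.1528), np.float64(0.1774)), ([216, 167, 107], np.float64(0.1535), np.float64(0.1782)), ([218, 168, 110], np.float64(0.1525), np.float64(0.1776))]
146 [([220, 170, 110], np.float64(0.1546), np.float64(0.1782)), ([219, 170, 111], np.float64(0.1543), np.float64(0.1776)), ([217, 166, 106], np.float64(0.1537), np.float64(0.1774))]
149 [([221, 172, 109], np.float64(0.1553), np.float64(0.1773)), ([221, 170, 112], np.float64(0.1554), np.float64(0.1772)), ([220, 172, 112], np.float64(0.1558), np.float64(0.1787))]
152 [([226, 224, 213], np.float64(0.1637), np.float64(0.1894)), ([225, 226, 218], np.float64(0.1633), np.float64(0.1885)), ([222, 171, 111], np.float64(0.1563), np.float64(0.1774))]
155 [([225, 223, 213], np.float64(0.1654), np.float64(0.1906)), ([222, 221, 209], np.float64(0.1639), np.float64(0.187
[... 2850 characters left out ...]
02))]
206 [([74, 72, 70], np.float64(0.1675), np.float64(0.1505)), ([56, 52, 45], np.float64(0.1708), np.float64(0.1597)), ([99, 77, 52], np.float64(0.1594), np.float64(0.1273))]
209 [([78, 77, 74], np.float64(0.1677), np.float64(0.1471)), ([76, 76, 73], np.float64(0.1675), np.float64(0.1467)), ([99, 79, 52], np.float64(0.1593), np.float64(0.1224))]
212 [([103, 72, 48], np.float64(0.1681), np.float64(0.1442)), ([104, 73, 52], np.float64(0.1679), np.float64(0.1438)), ([96, 72, 48], np.float64(0.1595), np.float64(0.1178))]
215 [([108, 65, 36], np.float64(0.1695), np.float64(0.1443)), ([119, 76, 42], np.float64(0.1693), np.float64(0.1436)), ([88, 69, 41], np.float64(0.1593), np.float64(0.112))]
```

View pics/w4.png

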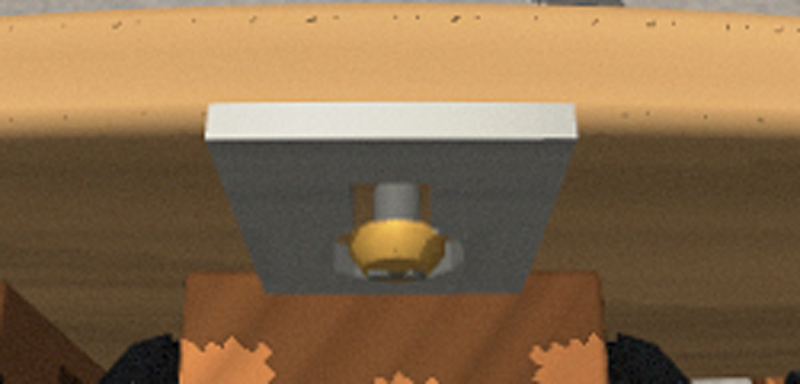

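The head is through the hole, with 4.3 mm left to the board and the strap parallel to it. Advance to light contact.

Request:
{"method": "servo_tool", "body": {
  "plan": [
    {"claw": 0.05,"tx": 0.0015,"ty": 0.0005,"tz": 0.0012,"wx": 0,"wy": 0,"wz": 0},
    {"claw": 0.05,"tx": 0.0028,"ty": 0.0005,"tz": 0.0022,"wx": 0,"wy": 0,"wz": 0},
    {"claw": 0.05,"tx": 0.0034,"ty": 0.0005,"tz": 0.0027,"wx": 0,"wy": 0,"wz": 0},
    {"claw": 0.05,"tx": 0.0034,"ty": 0.0005,"tz": 0.0027,"wx": 0,"wy": 0,"wz": 0}
  ]
}}

```text
clock: 9.75
ee_pos: [0.5266, 0.1884, 0.1127]
orientation: [-1.115, -2.259, -0.384]
wrist_force: [1.5, 0.7, -2.8]
gripper_width: 0.0598
```

```bash
python3 - <<'E'
from an import *
o=env.get_obs();print(o['ee_pos'],o['wrist_force'])
p,d,K,T=cap('wrist');X=wcloud(d,K,T)
h=-52.4;n=np.array([np.cos(np.radians(h)),np.sin(np.radians(h))])
for u in(215,300):print(np.median(X[165:200,u,:2]@n))
print('board',np.median(X[165:200,340,:2]@n),'woodtop',np.median(X[212:217,215:300,2]))
E
```

```text
[0.52655023 0.18835942 0.11269591] [ 1.45265894  0.70845134 -2.78149677]
0.16398272507917677
0.16375421247892802
board 0.15922294761674063 woodtop 0.14353868461177435
```

Request:
{"method": "servo_tool", "body": {
  "plan": [
    {"claw": 0.05,"tx": -0.001,"ty": 0,"tz": 0.002,"wx": 0,"wy": 0,"wz": 0},
    {"claw": 0.05,"tx": -0.003,"ty": 0,"tz": 0.0043,"wx": 0,"wy": 0,"wz": 0},
    {"claw": 0.05,"tx": -0.0055,"ty": 0,"tz": 0.0074,"wx": 0,"wy": 0,"wz": 0},
    {"claw": 0.05,"tx": -0.008,"ty": 0,"tz": 0.0105,"wx": 0,"wy": 0,"wz": 0},
    {"claw": 0.05,"tx": -0.0095,"ty": 0,"tz": 0.0125,"wx": 0,"wy": 0,"wz": 0},
    {"claw": 0.05,"tx": -0.0095,"ty": 0,"tz": 0.0125,"wx": 0,"wy": 0,"wz": 0}
  ]
}}

```text
clock: 10.4
ee_pos: [0.5261, 0.1885, 0.0964]
orientation: [-1.115, -2.258, -0.383]
wrist_force: [-0.2, -0.9, -2.3]
gripper_width: 0.0598
```

```bash
cat > st.py <<'E'
from an import *
o=env.get_obs();print(o['clock'],o['ee_pos'],o['wrist_force'])
p,d,K,T=cap('wrist');X=wcloud(d,K,T)
np.savez('wl.npz',p=p,d=d,K=K,T=T)
h=-52.4;n=np.array([np.cos(np.radians(h)),np.sin(np.radians(h))])
for u in(215,300):print(np.median(X[170:195,u,:2]@n))
print('board',np.median(X[170:195,340,:2]@n),'woodtop',[np.median(X[v-1:v+2,215:300,2]).round(4) for v in (212,216,220,224,228)])
E
python3 st.py
```

```text
10.4 [0.52609256 0.18847255 0.09641601] [-0.23538174 -0.91105081 -2.27126953]
0.1634114577386847
0.16352596433379052
board 0.159324229380381 woodtop [np.float64(0.1273), np.float64(0.127), np.float64(0.127), np.float64(0.127), np.float64(0.127)]
```

Request:
{"method": "servo_tool", "body": {
  "plan": [
    {"claw": 0.05,"tx": -0.0006,"ty": 0,"tz": 0.0008,"wx": 0,"wy": 0,"wz": 0},
    {"claw": 0.05,"tx": -0.0006,"ty": 0,"tz": 0.0008,"wx": 0,"wy": 0,"wz": 0}
  ]
}}

```text
clock: 10.65
ee_pos: [0.5265, 0.1885, 0.0961]
orientation: [-1.115, -2.259, -0.384]
wrist_force: [-0.1, -0.6, -2.3]
gripper_width: 0.0599
```

Request:
{"method": "servo_tool", "body": {
  "plan": [
    {"claw": 0.05,"tx": -0.0006,"ty": 0,"tz": 0.0008,"wx": 0,"wy": 0,"wz": 0},
    {"claw": 0.05,"tx": -0.0006,"ty": 0,"tz": 0.0008,"wx": 0,"wy": 0,"wz": 0}
  ]
}}

```text
clock: 10.85
ee_pos: [0.5266, 0.1887, 0.0955]
orientation: [-1.115, -2.259, -0.385]
wrist_force: [-0.2, -0.8, 1.0]
gripper_width: 0.0597
```

Request:
{"method": "servo_tool", "body": {
  "plan": [
    {"claw": 0.061,"tx": 0,"ty": 0,"tz": 0,"wx": 0,"wy": 0,"wz": 0},
    {"claw": 0.066,"tx": 0,"ty": 0,"tz": 0,"wx": 0,"wy": 0,"wz": 0},
    {"claw": 0.072,"tx": 0,"ty": 0,"tz": 0,"wx": 0,"wy": 0,"wz": 0},
    {"claw": 0.074,"tx": 0,"ty": 0,"tz": 0,"wx": 0,"wy": 0,"wz": 0},
    {"claw": 0.074,"tx": 0,"ty": 0,"tz": -0.005,"wx": 0,"wy": 0,"wz": 0},
    {"claw": 0.074,"tx": 0,"ty": 0,"tz": -0.02,"wx": 0,"wy": 0,"wz": 0},
    {"claw": 0.074,"tx": 0,"ty": 0,"tz": -0.045,"wx": 0,"wy": 0,"wz": 0},
    {"claw": 0.074,"tx": 0,"ty": 0,"tz": -0.075,"wx": 0,"wy": 0,"wz": 0},
    {"claw": 0.08,"tx": 0,"ty": 0,"tz": -0.1,"wx": 0,"wy": 0,"wz": 0},
    {"claw": 0.088,"tx": 0,"ty": 0,"tz": -0.11,"wx": 0,"wy": 0,"wz": 0}
  ]
}}

```text
clock: 11.85
ee_pos: [0.5704, 0.1333, 0.1849]
orientation: [-1.117, -2.263, -0.387]
wrist_force: [-1.0, 0.4, -0.2]
gripper_width: 0.0857
```

```bash
python3 - <<'E'
from h import *
p,d,K,T=cap('wrist','w5full.png');np.savez('w5.npz',p=p,d=d,K=K,T=T)
cv2.imwrite('pics/w5.png',cv2.resize(p[80:290,60:460][:,:,::-1],(800,420),interpolation=cv2.INTER_CUBIC))
p,d,K,T=cap('top');X=cloud(d,K,T)
for nm,c,lo,hi in(('b',(.543,-.354),.08,.1),('bstrap',(.543,-.341),.11,.145)):
    Q=X[d>0];q=Q[(np.hypot(Q[:,0]-c[0],Q[:,1]-c[1])<.055)&(Q[:,2]>lo)&(Q[:,2]<hi)];print(nm,len(q),cv2.minAreaRect(q[:,:2].astype(np.float32)))
d_=Rt(86.4,38)[:,2];h=np.radians(86.4);c=np.array([.5427,-.354,0])
g=c-.008*np.array([np.cos(h),np.sin(h),0])+[0,0,.075];print('TCP b',g+.0187*d_)
tp=g+.0187*d_;tp[2]=.27;move(tp,86.4,38)
E
```

```text
b 213 ((0.5427524447441101, -0.3538908362388611), (0.031566496938467026, 0.06606415659189224), 85.70108795166016)
bstrap 65 ((0.5435218214988708, -0.3404415249824524), (0.005810922011733055, 0.034595787525177), 85.60093688964844)
TCP b [ 0.54292057 -0.35049406  0.0602642 ]
t 11.95 shift [-0.2374 -0.315  -0.2953] turn [-25.09   0.05  32.41] dist 0.493 q [-0.08  0.4   1.67  0.47  1.55 -0.86]
```

View pics/w5.png

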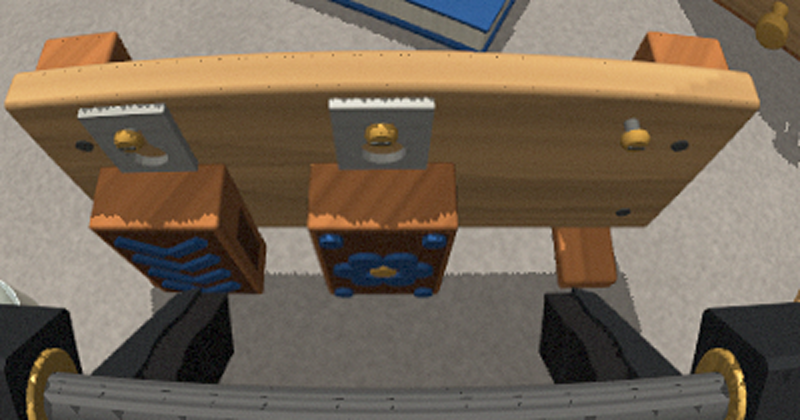

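block_a hangs straight and fully home on the middle screw: in the crop the screw head at (380,133) is at the slot's top, and the hung block is unmoved. On to block_b.

Request:
{"method": "servo_tool", "body": {
  "plan": [
    {"claw": 0.088,"tx": 0,"ty": -0.01,"tz": -0.04,"wx": 0,"wy": 0,"wz": 0},
    {"claw": 0.088,"tx": -0.01,"ty": -0.04,"tz": -0.07,"wx": -3,"wy": 0,"wz": 4},
    {"claw": 0.088,"tx": -0.035,"ty": -0.075,"tz": -0.1,"wx": -6,"wy": 0,"wz": 8},
    {"claw": 0.088,"tx": -0.06,"ty": -0.11,"tz": -0.125,"wx": -9,"wy": 0,"wz": 12},
    {"claw": 0.088,"tx": -0.085,"ty": -0.145,"tz": -0.15,"wx": -12,"wy": 0,"wz": 16},
    {"claw": 0.088,"tx": -0.11,"ty": -0.175,"tz": -0.175,"wx": -15,"wy": 0,"wz": 20},
    {"claw": 0.088,"tx": -0.14,"ty": -0.205,"tz": -0.2,"wx": -18,"wy": 0,"wz": 24},
    {"claw": 0.088,"tx": -0.165,"ty": -0.235,"tz": -0.225,"wx": -21,"wy": 0,"wz": 28},
    {"claw": 0.088,"tx": -0.19,"ty": -0.265,"tz": -0.25,"wx": -25.1,"wy": 0,"wz": 32.4},
    {"claw": 0.088,"tx": -0.215,"ty": -0.29,"tz": -0.275,"wx": -25.1,"wy": 0,"wz": 32.4}
  ]
}}

```text
clock: 12.95
ee_pos: [0.5413, -0.3118, 0.2649]
orientation: [-1.905, -1.781, -0.651]
wrist_force: [-0.6, 0.2, 0.5]
gripper_width: 0.0882
```

```bash
python3 -c "
from h import *
move([.543,-.3505,.22],86.2,38)"
```

```text
t 12.95 shift [-0.0579  0.0044  0.0116] turn [-0.3  -0.07 -0.17] dist 0.059 q [-0.81  0.42  1.49  0.47  1.71 -0.79]
```

Request:
{"method": "servo_tool", "body": {
  "plan": [
    {"claw": 0.088,"tx": -0.02,"ty": 0.002,"tz": 0.004,"wx": 0,"wy": 0,"wz": 0},
    {"claw": 0.088,"tx": -0.045,"ty": 0.004,"tz": 0.009,"wx": -0.3,"wy": 0,"wz": 0},
    {"claw": 0.088,"tx": -0.058,"ty": 0.004,"tz": 0.012,"wx": -0.3,"wy": 0,"wz": 0},
    {"claw": 0.088,"tx": -0.058,"ty": 0.004,"tz": 0.012,"wx": -0.3,"wy": 0,"wz": 0}
  ]
}}

```text
clock: 13.35
ee_pos: [0.544, -0.3477, 0.217]
orientation: [-1.902, -1.781, -0.655]
wrist_force: [0.4, -0.6, 0.6]
gripper_width: 0.0875
```

```bash
python3 - <<'E'
from h import *
p,d,K,T=cap('wrist');X=wcloud(d,K,T);np.savez('w6.npz',p=p,d=d,K=K,T=T)
Q=X[(d>0)&np.isfinite(X[...,0])]
for nm,c,lo,hi in(('b',(.543,-.345),.083,.1),('bstrap',(.543,-.341),.115,.145)):
    q=Q[(np.hypot(Q[:,0]-c[0],Q[:,1]-c[1])<.05)&(Q[:,2]>lo)&(Q[:,2]<hi)]
    if len(q)>5: print(nm,len(q),q.mean(0).round(4),np.percentile(q[:,2],[5,50,95]).round(3),cv2.minAreaRect(q[:,:2].astype(np.float32)))
move([.543,-.3505,.0605],86.0,38)
E
```

```text
b 702 [ 0.5419 -0.3432  0.0903] [0.088 0.089 0.097] ((0.5419824719429016, -0.34269291162490845), (0.01030989270657301, 0.06585665047168732), 86.29061889648438)
bstrap 339 [ 0.5424 -0.3403  0.1308] [0.117 0.134 0.136] ((0.542792797088623, -0.3395316004753113), (0.004053895827382803, 0.035801276564598083), 85.66492462158203)
t 13.4 shift [-0.1003 -0.001   0.1224] turn [-0.32 -0.17  0.17] dist 0.158 q [-0.84  0.5   1.46  0.46  1.68 -0.84]
```

Request:
{"method": "servo_tool", "body": {
  "plan": [
    {"claw": 0.088,"tx": -0.012,"ty": -0.0015,"tz": 0.015,"wx": 0,"wy": 0,"wz": 0},
    {"claw": 0.088,"tx": -0.03,"ty": -0.0015,"tz": 0.037,"wx": -0.3,"wy": 0,"wz": 0},
    {"claw": 0.088,"tx": -0.05,"ty": -0.0015,"tz": 0.061,"wx": -0.3,"wy": 0,"wz": 0},
    {"claw": 0.088,"tx": -0.07,"ty": -0.0015,"tz": 0.085,"wx": -0.3,"wy": 0,"wz": 0},
    {"claw": 0.088,"tx": -0.085,"ty": -0.0015,"tz": 0.103,"wx": -0.3,"wy": 0,"wz": 0},
    {"claw": 0.088,"tx": -0.096,"ty": -0.0015,"tz": 0.116,"wx": -0.3,"wy": 0,"wz": 0},
    {"claw": 0.088,"tx": -0.1015,"ty": -0.0015,"tz": 0.1225,"wx": -0.3,"wy": 0,"wz": 0},
    {"claw": 0.088,"tx": -0.1015,"ty": -0.0015,"tz": 0.1225,"wx": -0.3,"wy": 0,"wz": 0}
  ]
}}

```text
clock: 14.2
ee_pos: [0.5431, -0.3531, 0.0607]
orientation: [-1.908, -1.785, -0.661]
wrist_force: [-0.9, -0.2, 0.1]
gripper_width: 0.0877
```

```bash
python3 -c "
from h import *
move([.5424,-.3496,.0605],86.0,38)"
```

```text
t 14.2 shift [ 0.0025 -0.001   0.0023] turn [ 0.09 -0.03  0.23] dist 0.004 q [-0.85  0.65  1.54  0.46  1.46 -0.95]
```

Request:
{"method": "servo_tool", "body": {
  "plan": [
    {"claw": 0.088,"tx": 0.002,"ty": -0.001,"tz": 0.002,"wx": 0,"wy": 0,"wz": 0},
    {"claw": 0.074,"tx": 0.002,"ty": -0.001,"tz": 0.002,"wx": 0,"wy": 0,"wz": 0},
    {"claw": 0.067,"tx": 0.002,"ty": -0.001,"tz": 0.002,"wx": 0,"wy": 0,"wz": 0},
    {"claw": 0.06,"tx": 0.002,"ty": -0.001,"tz": 0.002,"wx": 0,"wy": 0,"wz": 0},
    {"claw": 0.055,"tx": 0.002,"ty": -0.001,"tz": 0.002,"wx": 0,"wy": 0,"wz": 0},
    {"claw": 0.055,"tx": 0.002,"ty": -0.001,"tz": 0.002,"wx": 0,"wy": 0,"wz": 0},
    {"claw": 0.055,"tx": 0.002,"ty": -0.001,"tz": 0.002,"wx": 0,"wy": 0,"wz": 0}
  ],
  "force": 30
}}

```text
clock: 14.9
ee_pos: [0.5429, -0.3512, 0.0624]
orientation: [-1.91, -1.788, -0.662]
wrist_force: [-1.1, -0.8, 5.2]
gripper_width: 0.0659
```

Request:
{"method": "servo_tool", "body": {
  "plan": [
    {"claw": 0.055,"tx": 0.006,"ty": 0,"tz": -0.008,"wx": 0,"wy": 0,"wz": 0},
    {"claw": 0.055,"tx": 0.018,"ty": 0,"tz": -0.023,"wx": 0,"wy": 0,"wz": 0},
    {"claw": 0.055,"tx": 0.033,"ty": 0,"tz": -0.042,"wx": 0,"wy": 0,"wz": 0},
    {"claw": 0.055,"tx": 0.05,"ty": 0,"tz": -0.064,"wx": 0,"wy": 0,"wz": 0},
    {"claw": 0.055,"tx": 0.068,"ty": 0,"tz": -0.087,"wx": 0,"wy": 0,"wz": 0},
    {"claw": 0.055,"tx": 0.082,"ty": 0,"tz": -0.105,"wx": 0,"wy": 0,"wz": 0},
    {"claw": 0.055,"tx": 0.088,"ty": 0,"tz": -0.113,"wx": 0,"wy": 0,"wz": 0}
  ]
}}

```text
clock: 15.6
ee_pos: [0.5427, -0.3516, 0.2085]
orientation: [-1.911, -1.791, -0.662]
wrist_force: [0.9, -1.1, -2.2]
gripper_width: 0.0657
```

```bash
python3 -c "
from h import *
move([.639,.2,.29],127.6,38)
o=env.get_obs();print(R.from_rotvec(o['orientation']).as_matrix().T@np.array([0,0,.09]))"
```

```text
t 15.6 shift [0.4898 0.0594 0.2769] turn [ 25.84   0.4  -32.45] dist 0.566 q [-0.85  0.5   1.47  0.46  1.65 -0.86]
[ 0.05511328  0.00076587 -0.07114731]
```

Request:
{"method": "servo_tool", "body": {
  "plan": [
    {"claw": 0.055,"tx": 0.012,"ty": 0,"tz": -0.016,"wx": 0,"wy": 0,"wz": 0},
    {"claw": 0.055,"tx": 0.034,"ty": 0,"tz": -0.043,"wx": 0,"wy": 0,"wz": 0},
    {"claw": 0.055,"tx": 0.056,"ty": 0.002,"tz": -0.06,"wx": 1,"wy": 0,"wz": -1},
    {"claw": 0.055,"tx": 0.08,"ty": 0.004,"tz": -0.05,"wx": 3,"wy": 0,"wz": -4},
    {"claw": 0.055,"tx": 0.11,"ty": 0.008,"tz": -0.027,"wx": 6,"wy": 0,"wz": -7.5},
    {"claw": 0.055,"tx": 0.141,"ty": 0.012,"tz": -0.002,"wx": 9,"wy": 0,"wz": -11},
    {"claw": 0.055,"tx": 0.172,"ty": 0.016,"tz": 0.023,"wx": 11,"wy": 0,"wz": -14},
    {"claw": 0.055,"tx": 0.203,"ty": 0.02,"tz": 0.048,"wx": 13,"wy": 0,"wz": -17},
    {"claw": 0.055,"tx": 0.234,"ty": 0.024,"tz": 0.073,"wx": 15,"wy": 0,"wz": -19.5},
    {"claw": 0.055,"tx": 0.264,"ty": 0.028,"tz": 0.097,"wx": 17,"wy": 0.2,"wz": -21.5}
  ]
}}

```text
clock: 16.6
ee_pos: [0.5873, -0.0836, 0.2906]
orientation: [-1.391, -2.129, -0.482]
wrist_force: [0.2, -0.1, -2.2]
gripper_width: 0.0658
```

```bash
python3 -c "
from h import *
move([.639,.2,.28],127.6,38)"
```

```text
t 16.6 shift [0.1815 0.1611 0.156 ] turn [  8.65  -0.11 -10.95] dist 0.288 q [-0.42  0.37  1.5   0.44  1.77 -0.86]
```

Request:
{"method": "servo_tool", "body": {
  "plan": [
    {"claw": 0.055,"tx": 0.022,"ty": 0.019,"tz": 0.019,"wx": 1,"wy": 0,"wz": -1.3},
    {"claw": 0.055,"tx": 0.045,"ty": 0.04,"tz": 0.039,"wx": 2.2,"wy": 0,"wz": -2.8},
    {"claw": 0.055,"tx": 0.068,"ty": 0.06,"tz": 0.059,"wx": 3.4,"wy": 0,"wz": -4.3},
    {"claw": 0.055,"tx": 0.091,"ty": 0.081,"tz": 0.078,"wx": 4.6,"wy": 0,"wz": -5.8},
    {"claw": 0.055,"tx": 0.114,"ty": 0.101,"tz": 0.098,"wx": 5.8,"wy": 0,"wz": -7.3},
    {"claw": 0.055,"tx": 0.137,"ty": 0.122,"tz": 0.118,"wx": 7,"wy": 0,"wz": -8.8},
    {"claw": 0.055,"tx": 0.158,"ty": 0.14,"tz": 0.136,"wx": 8,"wy": 0,"wz": -10},
    {"claw": 0.055,"tx": 0.173,"ty": 0.153,"tz": 0.149,"wx": 8.6,"wy": 0,"wz": -10.9},
    {"claw": 0.055,"tx": 0.1815,"ty": 0.161,"tz": 0.156,"wx": 8.6,"wy": 0,"wz": -10.9},
    {"claw": 0.055,"tx": 0.1815,"ty": 0.161,"tz": 0.156,"wx": 8.6,"wy": 0,"wz": -10.9}
  ]
}}

```text
clock: 17.6
ee_pos: [0.6393, 0.1995, 0.2796]
orientation: [-1.114, -2.259, -0.385]
wrist_force: [-0.7, -0.8, -2.3]
gripper_width: 0.0657
```

```bash
python3 -c "
from h import *
move([.6393,.1995,.121],127.6,38)"
```

```text
t 17.6 shift [-0.0978 -0.      0.1248] turn [ 0.06 -0.09 -0.07] dist 0.159 q [ 0.01  0.46  1.41  0.52  1.7  -0.69]
```

Request:
{"method": "servo_tool", "body": {
  "plan": [
    {"claw": 0.055,"tx": -0.008,"ty": 0,"tz": 0.01,"wx": 0,"wy": 0,"wz": 0},
    {"claw": 0.055,"tx": -0.024,"ty": 0,"tz": 0.031,"wx": 0,"wy": 0,"wz": 0},
    {"claw": 0.055,"tx": -0.044,"ty": 0,"tz": 0.056,"wx": 0,"wy": 0,"wz": 0},
    {"claw": 0.055,"tx": -0.064,"ty": 0,"tz": 0.082,"wx": 0,"wy": 0,"wz": 0},
    {"claw": 0.055,"tx": -0.082,"ty": 0,"tz": 0.105,"wx": 0,"wy": 0,"wz": 0},
    {"claw": 0.055,"tx": -0.094,"ty": 0,"tz": 0.12,"wx": 0,"wy": 0,"wz": 0},
    {"claw": 0.055,"tx": -0.09,"ty": 0,"tz": 0.131,"wx": 0,"wy": 0,"wz": 0},
    {"claw": 0.055,"tx": -0.082,"ty": 0,"tz": 0.137,"wx": 0,"wy": 0,"wz": 0},
    {"claw": 0.055,"tx": -0.082,"ty": 0,"tz": 0.137,"wx": 0,"wy": 0,"wz": 0}
  ]
}}

```text
clock: 18.5
ee_pos: [0.6275, 0.2151, 0.1232]
orientation: [-1.114, -2.26, -0.388]
wrist_force: [-1.6, -0.5, -1.8]
gripper_width: 0.0658
```

```bash
cat > look.py <<'E'
from an import *
import sys
nm=sys.argv[1]
o=env.get_obs();print(o['clock'],o['ee_pos'],o['wrist_force'])
p,d,K,T=cap('wrist');X=wcloud(d,K,T)
np.savez(nm+'.npz',p=p,d=d,K=K,T=T)
h=-52.4;n=np.array([np.cos(np.radians(h)),np.sin(np.radians(h))]);t=np.array([-n[1],n[0]])
for u in (205,215,230,275,290,300): print(u,[(v,round(X[v,u,:2]@n,4),round(X[v,u,:2]@t,4),round(X[v,u,2],4)) for v in(158,166,174,182,190,200,212,220)])
b=X[160:190,330:400].reshape(-1,3);print('board s',np.median(b[:,:2]@n))
cv2.imwrite('pics/'+nm+'.png',cv2.resize(p[120:240,130:380][:,:,::-1],(800,384),interpolation=cv2.INTER_CUBIC))
E
python3 look.py w7
```

```text
18.5 [0.62754408 0.21510312 0.12320527] [-1.62278011 -0.5017461  -1.84400402]
205 [(158, np.float64(0.2005), np.float64(0.6126), np.float64(0.1962)), (166, np.float64(0.2027), np.float64(0.6126), np.float64(0.1948)), (174, np.float64(0.2023), np.float64(0.6116), np.float64(0.1881)), (182, np.float64(0.2024), np.float64(0.6107), np.float64(0.1817)), (190, np.float64(0.1594), np.float64(0.5921), np.float64(0.0728)), (200, np.float64(0.1394), np.float64(0.5801), np.float64(-0.0003)), (212, np.float64(0.203), np.float64(0.6059), np.float64(0.1492)), (220, np.float64(0.2074), np.float64(0.6064), np.float64(0.1509))]
215 [(158, np.float64(0.2003), np.float64(0.6159), np.float64(0.1958)), (166, np.float64(0.2029), np.float64(0.6159), np.float64(0.1951)), (174, np.float64(0.2028), np.float64(0.6152), np.float64(0.189)), (182, np.float64(0.2025), np.float64(0.6144), np.float64(0.1818)), (190, np.float64(0.2028), np.float64(0.6136), np.float64(0.175)), (200, np.float64(0.2029), np.float64(0.6125), np.float64(0.1647)), (212, np.float64(0.2035), np.float64(0.6109), np.float64(0.1509)), (220, np.
[... 1536 characters left out ...]
 (212, np.float64(0.2031), np.float64(0.6455), np.float64(0.1496)), (220, np.float64(0.2071), np.float64(0.6453), np.float64(0.1499))]
300 [(158, np.float64(0.2008), np.float64(0.6433), np.float64(0.1967)), (166, np.float64(0.2026), np.float64(0.6435), np.float64(0.1946)), (174, np.float64(0.203), np.float64(0.6442), np.float64(0.1895)), (182, np.float64(0.2029), np.float64(0.6452), np.float64(0.1828)), (190, np.float64(0.2025), np.float64(0.6465), np.float64(0.1744)), (200, np.float64(0.1449), np.float64(0.6744), np.float64(0.0138)), (212, np.float64(0.2032), np.float64(0.6502), np.float64(0.15)), (220, np.float64(0.2073), np.float64(0.6499), np.float64(0.1503))]
board s 0.11040211359493099
```

View pics/w7.png

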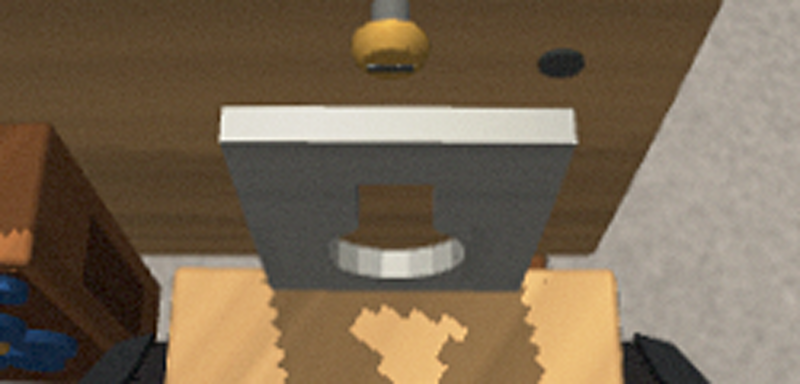

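block_b's strap is parallel to the board, 5 mm too high and about 0.8 mm too far right; the screw is at x≈390 and the hole at x≈396. Lower, correct and advance 35 mm.

Request:
{"method": "servo_tool", "body": {
  "plan": [
    {"claw": 0.055,"tx": -0.0031,"ty": -0.0008,"tz": 0.0039,"wx": 0,"wy": 0,"wz": 0},
    {"claw": 0.055,"tx": -0.001,"ty": -0.0008,"tz": 0.0055,"wx": 0,"wy": 0,"wz": 0},
    {"claw": 0.055,"tx": 0.004,"ty": -0.0008,"tz": 0.0095,"wx": 0,"wy": 0,"wz": 0},
    {"claw": 0.055,"tx": 0.01,"ty": -0.0008,"tz": 0.0141,"wx": 0,"wy": 0,"wz": 0},
    {"claw": 0.055,"tx": 0.016,"ty": -0.0008,"tz": 0.0188,"wx": 0,"wy": 0,"wz": 0},
    {"claw": 0.055,"tx": 0.021,"ty": -0.0008,"tz": 0.0227,"wx": 0,"wy": 0,"wz": 0},
    {"claw": 0.055,"tx": 0.0245,"ty": -0.0008,"tz": 0.0255,"wx": 0,"wy": 0,"wz": 0},
    {"claw": 0.055,"tx": 0.0245,"ty": -0.0008,"tz": 0.0255,"wx": 0,"wy": 0,"wz": 0}
  ]
}}

```text
clock: 19.35
ee_pos: [0.6054, 0.2419, 0.1166]
orientation: [-1.115, -2.259, -0.386]
wrist_force: [0.5, -0.8, -2.1]
gripper_width: 0.066
```

```bash
python3 look.py w8 | cut -c1-330; python3 - <<'E'
from an import *
f=np.load('w8.npz');p,d,K,T=[f[k] for k in('p','d','K','T')]
X=wcloud(d,K,T);h=-52.4;n=np.array([np.cos(np.radians(h)),np.sin(np.radians(h))])
m=np.isfinite(X[...,0])&(X[...,2]>.13)&(X[...,2]<.172)&(abs(X[...,:2]@n-.16)<.0035);print('board',np.median(X[m][:,:2]@n),m.sum())
E
```

```text
19.35 [0.60535339 0.24188286 0.11664319] [ 0.4918687  -0.77738523 -2.12995639]
205 [(158, np.float64(0.1656), np.float64(0.6115), np.float64(0.1894)), (166, np.float64(0.1675), np.float64(0.6114), np.float64(0.1876)), (174, np.float64(0.1686), np.float64(0.6109), np.float64(0.1837)), (182, np.float64(0.1679), np.float64(0.6097), np.float64(0.1757)), (190, np.float64(0.1591), np.float64(0.605), np.float64(0
215 [(158, np.float64(0.1667), np.float64(0.6151), np.float64(0.1914)), (166, np.float64(0.1683), np.float64(0.6149), np.float64(0.189)), (174, np.float64(0.1678), np.float64(0.6141), np.float64(0.1821)), (182, np.float64(0.1676), np.float64(0.6132), np.float64(0.175)), (190, np.float64(0.1674), np.float64(0.6123), np.float64(0.
230 [(158, np.float64(0.1659), np.float64(0.6197), np.float64(0.1897)), (166, np.float64(0.1684), np.float64(0.6197), np.float64(0.189)), (174, np.float64(0.1683), np.float64(0.6193), np.float64(0.1831)), (182, np.float64(0.1682), np.float64(0.6189), np.float64(0.1763)), (190, np.float64(0.1679), np.float64(0.6183), np.float64(0
275 [(158, np.float64(0.1659
[... 321 characters left out ...]
t64(0.1656), np.float64(0.6391), np.float64(0.1893)), (166, np.float64(0.1681), np.float64(0.6391), np.float64(0.1885)), (174, np.float64(0.1682), np.float64(0.6397), np.float64(0.1827)), (182, np.float64(0.1682), np.float64(0.6405), np.float64(0.1762)), (190, np.float64(0.1684), np.float64(0.6413), np.float64(
300 [(158, np.float64(0.1653), np.float64(0.6425), np.float64(0.1889)), (166, np.float64(0.1681), np.float64(0.6423), np.float64(0.1886)), (174, np.float64(0.1687), np.float64(0.643), np.float64(0.184)), (182, np.float64(0.1683), np.float64(0.6441), np.float64(0.1764)), (190, np.float64(0.1686), np.float64(0.6451), np.float64(0.
board s 0.159077616511628
board 0.15938238932374574 8533
```

View pics/w8.png

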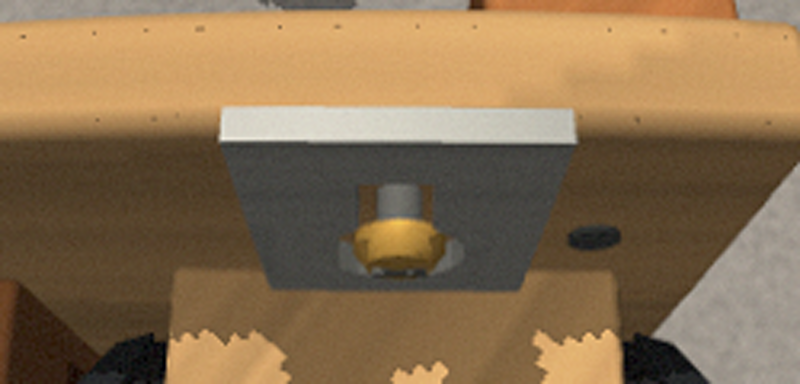

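The head is through the hole and centred. Advance 4.5 mm to the board, then slide down 16 mm.

Request:
{"method": "servo_tool", "body": {
  "plan": [
    {"claw": 0.055,"tx": 0.0015,"ty": 0.0003,"tz": 0.0012,"wx": 0,"wy": 0,"wz": 0},
    {"claw": 0.055,"tx": 0.003,"ty": 0.0003,"tz": 0.0023,"wx": 0,"wy": 0,"wz": 0},
    {"claw": 0.055,"tx": 0.0035,"ty": 0.0003,"tz": 0.0028,"wx": 0,"wy": 0,"wz": 0},
    {"claw": 0.055,"tx": 0.0035,"ty": 0.0003,"tz": 0.0028,"wx": 0,"wy": 0,"wz": 0}
  ]
}}

```text
clock: 19.8
ee_pos: [0.6036, 0.2449, 0.1165]
orientation: [-1.116, -2.259, -0.386]
wrist_force: [0.0, 0.3, -2.0]
gripper_width: 0.0656
```

Request:
{"method": "servo_tool", "body": {
  "plan": [
    {"claw": 0.055,"tx": -0.001,"ty": 0,"tz": 0.0014,"wx": 0,"wy": 0,"wz": 0},
    {"claw": 0.055,"tx": -0.0035,"ty": 0,"tz": 0.0047,"wx": 0,"wy": 0,"wz": 0},
    {"claw": 0.055,"tx": -0.006,"ty": 0,"tz": 0.0079,"wx": 0,"wy": 0,"wz": 0},
    {"claw": 0.055,"tx": -0.008,"ty": 0,"tz": 0.0105,"wx": 0,"wy": 0,"wz": 0},
    {"claw": 0.055,"tx": -0.0095,"ty": 0,"tz": 0.0124,"wx": 0,"wy": 0,"wz": 0},
    {"claw": 0.055,"tx": -0.0095,"ty": 0,"tz": 0.0124,"wx": 0,"wy": 0,"wz": 0}
  ]
}}

```text
clock: 20.4
ee_pos: [0.6031, 0.245, 0.1003]
orientation: [-1.116, -2.258, -0.385]
wrist_force: [-0.3, -0.1, -2.7]
gripper_width: 0.0657
```

```bash
python3 st.py
```

```text
20.4 [0.60308407 0.2449866  0.10025573] [-0.28003934 -0.06907992 -2.69159332]
0.16408559102819956
0.1642457877987374
board 0.15945889224071536 woodtop [np.float64(0.1272), np.float64(0.1273), np.float64(0.1274), np.float64(0.1273), np.float64(0.1273)]
```

Request:
{"method": "servo_tool", "body": {
  "plan": [
    {"claw": 0.055,"tx": -0.0002,"ty": 0,"tz": 0.0011,"wx": 0,"wy": 0,"wz": 0},
    {"claw": 0.055,"tx": -0.0002,"ty": 0,"tz": 0.0011,"wx": 0,"wy": 0,"wz": 0}
  ]
}}

```text
clock: 20.65
ee_pos: [0.6032, 0.2455, 0.1]
orientation: [-1.116, -2.259, -0.386]
wrist_force: [-0.4, 0.3, -2.4]
gripper_width: 0.0657
```

Request:
{"method": "servo_tool", "body": {
  "plan": [
    {"claw": 0.055,"tx": -0.0005,"ty": 0,"tz": 0.0006,"wx": 0,"wy": 0,"wz": 0},
    {"claw": 0.055,"tx": -0.0005,"ty": 0,"tz": 0.0006,"wx": 0,"wy": 0,"wz": 0}
  ]
}}

```text
clock: 20.85
ee_pos: [0.6032, 0.2455, 0.0993]
orientation: [-1.116, -2.259, -0.386]
wrist_force: [1.4, 0.6, -2.2]
gripper_width: 0.0659
```

Request:
{"method": "servo_tool", "body": {
  "plan": [
    {"claw": 0.055,"tx": -0.0005,"ty": 0,"tz": 0.0006,"wx": 0,"wy": 0,"wz": 0},
    {"claw": 0.055,"tx": -0.0005,"ty": 0,"tz": 0.0006,"wx": 0,"wy": 0,"wz": 0}
  ]
}}

```text
clock: 21.05
ee_pos: [0.6033, 0.2456, 0.099]
orientation: [-1.115, -2.259, -0.387]
wrist_force: [-0.1, -0.8, 0.9]
gripper_width: 0.0656
```

Request:
{"method": "servo_tool", "body": {
  "plan": [
    {"claw": 0.067,"tx": 0,"ty": 0,"tz": 0,"wx": 0,"wy": 0,"wz": 0},
    {"claw": 0.072,"tx": 0,"ty": 0,"tz": 0,"wx": 0,"wy": 0,"wz": 0},
    {"claw": 0.077,"tx": 0,"ty": 0,"tz": 0,"wx": 0,"wy": 0,"wz": 0},
    {"claw": 0.077,"tx": 0,"ty": 0,"tz": 0,"wx": 0,"wy": 0,"wz": 0},
    {"claw": 0.077,"tx": 0,"ty": 0,"tz": -0.005,"wx": 0,"wy": 0,"wz": 0},
    {"claw": 0.077,"tx": 0,"ty": 0,"tz": -0.02,"wx": 0,"wy": 0,"wz": 0},
    {"claw": 0.077,"tx": 0,"ty": 0,"tz": -0.045,"wx": 0,"wy": 0,"wz": 0},
    {"claw": 0.077,"tx": 0,"ty": 0,"tz": -0.075,"wx": 0,"wy": 0,"wz": 0},
    {"claw": 0.077,"tx": 0,"ty": 0,"tz": -0.1,"wx": 0,"wy": 0,"wz": 0},
    {"claw": 0.077,"tx": 0,"ty": 0,"tz": -0.11,"wx": 0,"wy": 0,"wz": 0}
  ]
}}

```text
clock: 22.05
ee_pos: [0.647, 0.19, 0.1887]
orientation: [-1.118, -2.263, -0.39]
wrist_force: [0.5, 0.4, 0.2]
gripper_width: 0.0766
```

Request:
{"method": "servo_tool", "body": {
  "plan": [
    {"claw": 0.077,"tx": 0,"ty": -0.01,"tz": -0.02,"wx": 0,"wy": 0,"wz": 0},
    {"claw": 0.077,"tx": 0,"ty": -0.03,"tz": -0.04,"wx": 0,"wy": 0,"wz": 0},
    {"claw": 0.077,"tx": 0,"ty": -0.045,"tz": -0.05,"wx": 0,"wy": 0,"wz": 0},
    {"claw": 0.077,"tx": 0,"ty": -0.05,"tz": -0.05,"wx": 0,"wy": 0,"wz": 0}
  ]
}}

```text
clock: 22.45
ee_pos: [0.6228, 0.1344, 0.226]
orientation: [-1.119, -2.26, -0.388]
wrist_force: [0.5, -0.1, -0.9]
gripper_width: 0.077
```

```bash
python3 - <<'E'
from an import *
p,d,K,T=cap('wrist');X=wcloud(d,K,T)
h=-52.4;n=np.array([np.cos(np.radians(h)),np.sin(np.radians(h))]);t=np.array([-n[1],n[0]])
Q=X[(d>0)&np.isfinite(X[...,0])];s=Q[:,:2]@n;u=Q[:,:2]@t
for tc in(.436,.532,.628):
    k=(abs(u-tc)<.036)&(s>.158)&(s<.196)&(Q[:,2]>.115)&(Q[:,2]<.135);w=(abs(u-tc)<.02)&(s>.158)&(s<.168)&(Q[:,2]>.15)&(Q[:,2]<.18)
    print(tc,'woodtop z',np.percentile(Q[k,2],[10,50,90]).round(4),'t',np.percentile(u[k],[1,99]).round(4),'strap top',np.percentile(Q[w,2],98).round(4),'s',np.median(s[w]).round(4))
a=p[60:250,60:460]
q,_,_,_=cap('scene');q0=np.load('scene.npz')['p']
cv2.imwrite('pics/end.png',np.vstack([cv2.resize(a,(800,300)),cv2.resize(q[100:330,70:377],(400,300)) if 0 else np.hstack([cv2.resize(q[130:250,190:350],(400,300),interpolation=cv2.INTER_CUBIC),cv2.resize(q[160:330,80:307],(400,300),interpolation=cv2.INTER_CUBIC)])])[:,:,::-1])
print(env.get_obs()['wrist_force'])
E
```

```text
0.436 woodtop z [0.12   0.1261 0.1297] t [0.4044 0.4695] strap top 0.1768 s 0.1627
0.532 woodtop z [0.1213 0.1261 0.1303] t [0.4989 0.5655] strap top 0.177 s 0.1631
0.628 woodtop z [0.1192 0.1261 0.1291] t [0.5944 0.6608] strap top 0.177 s 0.1631
[-0.33823475  1.11404582 -0.32289877]
```

View pics/end.png

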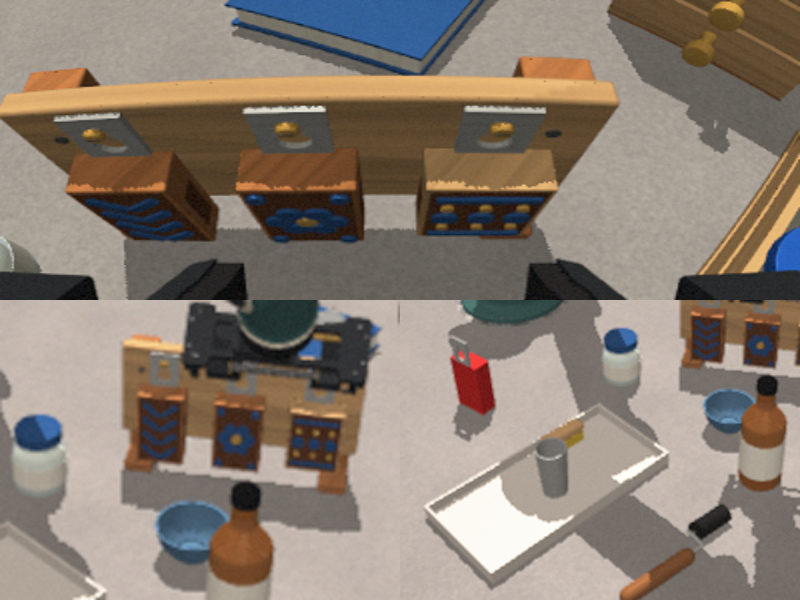

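All three blocks hang straight at the same height (wood top at z = 0.126, strap flush with the board). The rest of the bench is undisturbed and the gripper is clear, so I'm handing in.

```bash
python3 -c "
from station import env
print(env.job_done())"
```

```text
the job is handed in; nothing more can be done
None
```

Both blocks hang on the rack with their printing faces outwards, and the job was handed in at about 22.5 s on the robot's clock. I gripped each block by its sides with the tool tilted 38°. block_a (rosette) is on the middle screw and block_b (pale wood) on the far end one.

**Last checks:**
- **Seating:** All three blocks read the same wood-top height of 0.126 m, which matches the expected 0.127 m within noise. All three straps lie flat against the board, and the screw heads sit at the top of their slots. The wrist force jumped when each block came to rest on its screw.
- **Surroundings:** In the last pictures the third block, tray, beaker, scrubber, jar, bowl, bottle, roller and red look-alike looked unmoved, and the gripper was clear of everything.
- **Disagreements:** The wrist camera's sideways scale read 2–3% short. Its first fits of the board's direction also differed by about 1°. I settled both by taking close-up pictures before each fit. No check failed.

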